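Row up steel blanks and mark them in the lever press

ROBOT

A 6-joint arm with a two-finger parallel gripper is mounted at the origin on the work surface. World frame = base frame: x ahead of the robot, y to its left, z up, the work surface at z = 0. Lengths are in m, angles in rad, forces in N, time in s.
With the tool pointing down it reaches from about 0.25 to 0.8 m from the base axis. Payload 3.9 kg.
Tool frame: the origin (TCP) lies midway between the tips of the shut fingers; the grasp point (between the pads) lies 19 mm behind it; z points along the fingers, y is the line along which they close (so a half turn about z gives the same grasp; the last joint's range is limited). The gripper opens to 85 mm and grips with 20 to 120 N. Pads are 22 mm wide; open, the fingers measure 114 mm over their backs; the gripper's body (76 mm by 85 mm) begins 54 mm behind the grasp point. The pads swing forward as they close: fully open they stand 13 mm farther back than shut.
Start: joints at [0, 0.26, -0.138, 1.173, 0, 1.571], TCP at [0.525, -0, 0.231] pointing down, gripper open.
Joint ranges: [-2.78, 2.78], [-0.83, 1.72], [-1.28, 1.37], [-1.9, 2.12], [-1.57, 1.48], [-3.14, 3.14]. Speed limits (rad/s): [2.57, 2.57, 3.14, 3.14, 3.14, 3.14].

INTERFACE

Orientations are given as a unit quaternion [x, y, z, w].
In Python, from plant import monitor, vision, job gives the robot as it stands.
- The arm moves only by the tool move_arm, never from a script. Its argument "targets" is a list that holds one entry, the list of rows, each a list of 7 numbers: the shift along the tool's x, y, z normalised to -1 to 1, where 1 is 40 cm, then the turn, a rotation vector about the tool's x, y, z normalised to -1 to 1, where 1 is pi rad, then the closure, from -1 (fully open) to 1 (shut). In form: [[[tx, ty, tz, rx, ry, rz, fingers], ...]]. A call has 1 to 10 rows; each row is the pose to reach, as a shift and turn from the pose commanded when the call began, along the tool's axes at that moment, turning the shorter way round; what a row does not reach only later rows make up. A row lasts 1/10 s, in which the tool goes at most 50 mm and 8.59 degrees, less where a joint would pass 70% of its speed; a pose out of reach is approached as far as the arm can. A call with a number of a shift or a turn outside -1 to 1 is refused whole. A call with a gripper value outside its range is refused whole. The fingers move at their own pace and stop on an object; the grip force is fixed at half the most. Time passes only in rows, so rows that repeat a pose let the fingers close. It gives the time, the measured TCP pose, the force, the opening and the grip force at its end, in the units of the state.
- monitor.get_state(): the state, without advancing time (a new reading comes with each control period).
- vision.snapshot(name): name is "scene" or "side" or "wrist"; returns a dict with "image" (420x560x3 uint8, red, green, blue), "K" (3x3 intrinsics, pixels), "origin" and "orientation" of the camera in the world; the wrist camera has in their place "hand_eye" (4x4, takes a point from camera to tool coordinates, whose origin is the TCP and whose axes are the flange's). Camera axes: x right, y up, looking along -z (the intrinsics and any distortion apply to the point x, -y, -z); pixel columns grow to the right and rows downward; lengths in m; the calibration is good to about 2 mm. A picture is of the moment at which its call begins: read the wrist's pose just before it. There is no depth.
- job.hand_in(): hands the job in; it is judged then, once.
The state is a dict: "time_s": time; "joints": joint angles; "joint_vel": joint speeds; "joint_torque": joint torques, N m; "tcp_pos": TCP position; "orientation": TCP orientation; "force": force on the tool from outside, world axes, zero at the start; "torque": the same for the moment, N m; "finger_gap": finger opening in m; "grasp_force": force on a finger pad.
Only numpy, scipy, OpenCV 4.12 (cv2) and the standard library are available. Lean on these libraries where they do the work, as an engineer would, in place of code of your own. Each camera call takes 0.05 s, during which the arm holds its last target. There are 200 camera calls.

TASK

Lay all the loose steel blanks in the marking press in one tight, straight row: flat on the bench, a short end of each against the back fence, side by side with no gaps and no overlaps, the first one against the end stop. Then pull the press's sprung handle down to its stop over the finished row, hold it there a moment, let it come all the way back up, and leave the row still tight and straight. Leave the pipe ring, the hammer and the tin where they are.

Things in the scene. Friction and masses are not known exactly. Their poses are not given: they have to be found in the camera images.
- blank1: A flat steel blank 64 x 50 x 12 mm, about 0.3 kg, with a small dark diamond in the middle of its top; 4 or 5 such identical blanks are present and the order in the row does not matter. Origin: centre of its underside; its x axis runs along the 64 mm length, y along the 50 mm width, z up.
- blank2: A flat steel blank 64 x 50 x 12 mm, about 0.3 kg, with a small dark diamond in the middle of its top; 4 or 5 such identical blanks are present and the order in the row does not matter. Origin: centre of its underside; its x axis runs along the 64 mm length, y along the 50 mm width, z up.
- blank3: A flat steel blank 64 x 50 x 12 mm, about 0.3 kg, with a small dark diamond in the middle of its top; 4 or 5 such identical blanks are present and the order in the row does not matter. Origin: centre of its underside; its x axis runs along the 64 mm length, y along the 50 mm width, z up.
- blank4: A flat steel blank 64 x 50 x 12 mm, about 0.3 kg, with a small dark diamond in the middle of its top; 4 or 5 such identical blanks are present and the order in the row does not matter. Origin: centre of its underside; its x axis runs along the 64 mm length, y along the 50 mm width, z up.
- blank5: A flat steel blank 64 x 50 x 12 mm, about 0.3 kg, with a small dark diamond in the middle of its top; 4 or 5 such identical blanks are present and the order in the row does not matter. Origin: centre of its underside; its x axis runs along the 64 mm length, y along the 50 mm width, z up.
- press_base: Fixed base of the green marking press. Origin: on the bench (z = 0, no floor plate) at the middle of the front face of its steel back fence. x points away from the robot, y along the fence, z up. Fence face: plane x = 0, 10 mm high, y = -177 to +147 mm; blanks lie at x < 0, centres at x = -32 mm when touching it. Hinge cheeks 45 mm high stand behind it at x = 20 to 95, y = 160 and -190 mm.
- row_start (a point): Corner on the bench where the fence face and the end stop's face meet (x = 0, y = +125 mm of the base). The end stop is a steel bar 10 mm high, 14 mm wide, from the fence to x = -70 mm. The row starts here and runs towards -y of the base: blank centres at base y = 100, 50, 0, -50, -100 mm, as many as there are. Axes as the base.
- press_hinge (a point): Middle of the press's hinge line, 30 mm above the bench, 60 mm behind the fence face, at y = -15 mm of the base; the hinge line runs along the base's y. Axes as the base.
- press (a joint): Angle of the press frame, rad: 0 = up (its rest, upright), 1.57 = down at its stop, its marking bar (14 mm wide, 334 mm long) lying across the blanks' middles, underside 12.5 mm above the bench. A spring lifts it: about 3 N at the handle at the top, 8 N at the bottom; let go, it swings up by itself in about a second. A blank lying on another blocks it.
- press_grip (a point): Middle of the press's black handle, a round bar 18 mm thick, 112 mm long, parallel to the fence, on two stems 100 mm apart. It moves on an arc of 161.5 mm radius about the hinge line: up, it is about 190 mm above the bench and 82 mm behind the fence face; down, it is 52 mm above the bench and 100 mm in front of the fence face (on the robot's side).
- pipe_ring: Bystander: a short dark steel pipe ring, 110 mm across, 60 mm high, standing on the bench. Origin: centre of its underside.
- hammer: Bystander: a hammer lying on the bench. Origin: underside, near the middle of its length; x along the handle towards the head.
- marker_tin: Bystander: a closed tin 60 mm across, 75 mm high, standing beyond the press. Origin: centre of its underside.
Things that resemble listed ones, but are neither listed nor needed, are in the scene too. Leave any yellow look-alike of the blank1 alone.

How it is judged:
By the outcome, as a careful person would: the job done as asked, in the order asked, and still so for the second after the job is handed in, with the robot touching nothing.
Of blank1, blank2, blank3, blank4, blank5 only 4 to 5 are there at a start; the rules pass over those that are not, and their reading is None.
At some moment in a run one of blank1, blank2, blank3, blank4, blank5 may be knocked a few centimetres aside while the robot is not near it.
Once in a run the grip may slacken for a moment while it holds something.
It also fails if it takes over 210 s, if anything falls off the work surface, if the arm or the gripper's body presses on something with over 40 N, if the wrist force passes 120 N, or if a joint passes its speed limit or range.

## Working session

There is one attempt and no reset: what is moved stays moved. The work goes in short steps, Python scripts to look and compute and a tool call to move; the robot and the scene stay as the last step left them, time stands still between calls to the robot, and variables do not carry over. Pictures are saved under pics/ and viewed, at most 18 in all, crops included, and the job is handed in when it is done.

Besides the shell and the picture viewer there is one more tool, called after "Request:" by a JSON object that holds its "op" and its "data". move_arm: Moves the arm, as the interface text tells. Scaled input: -1 to 1 covers 40 cm each way for a shift and pi rad each way for a turn. Its arguments: {"type":"object","properties":{"targets":{"type":"array"}},"required":["targets"]}

```bash
ls; mkdir -p pics; cat > h.py <<'E'
import numpy as np, cv2
from scipy.spatial.transform import Rotation as R
from plant import monitor, vision, job
def snap(n):
    s=monitor.get_state(); d=vision.snapshot(n); d['state']=s
    K=np.array(d['K']); d['K']=K
    if n=='wrist':
        T=np.eye(4);T[:3,:3]=R.from_quat(s['orientation']).as_matrix();T[:3,3]=s['tcp_pos']
        C=T@np.array(d['hand_eye']); d['Rc']=C[:3,:3]; d['o']=C[:3,3]
    else:
        d['o']=np.array(d['origin']); o=np.array(d['orientation'])
        d['Rc']=R.from_quat(o).as_matrix() if o.size==4 else o
    return d
def save(d,f,img=None): cv2.imwrite('pics/'+f,cv2.cvtColor(d['image'] if img is None else img,cv2.COLOR_RGB2BGR))
def cast(d,uv,z):
    uv=np.atleast_2d(uv).astype(float)
    p=np.c_[uv,np.ones(len(uv))]@np.linalg.inv(d['K']).T
    r=(p*[1,-1,-1])@d['Rc'].T
    return d['o']+r*((z-d['o'][2])/r[:,2])[:,None]
def proj(d,P):
    q=(np.atleast_2d(P)-d['o'])@d['Rc']*[1,-1,-1]
    q=q@d['K'].T; return q[:,:2]/q[:,2:]
E
python3 - <<'E'
from h import *
for n in ['scene','side','wrist']:
    d=snap(n); save(d,n+'0.png'); print(n,d['K'].tolist(),d['o'],d['Rc'].round(3).tolist(),[k for k in d])
print(monitor.get_state())
E
```

```text
pics
scene [[457.71193391358344, 0.0, 283.5528655843217], [0.0, 457.71193391358344, 206.45002602199952], [0.0, 0.0, 1.0]] [ 1.30382554 -0.62780297  0.99415294] [[0.668, -0.506, 0.545], [0.743, 0.432, -0.51], [0.022, 0.746, 0.665]] ['image', 'K', 'origin', 'orientation', 'state', 'o', 'Rc']
side [[514.0453355240224, 0.0, 272.37221969589115], [0.0, 514.0453355240224, 211.2078146411483], [0.0, 0.0, 1.0]] [-0.13967996  0.90455251  1.27228623] [[-0.763, 0.456, -0.458], [-0.646, -0.519, 0.56], [0.018, 0.723, 0.691]] ['image', 'K', 'origin', 'orientation', 'state', 'o', 'Rc']
wrist [[289.2498942887417, 0.0, 281.4898439621969], [0.0, 289.2498942887417, 214.347875977328], [0.0, 0.0, 1.0]] [0.52478964 0.07012529 0.37362873] [[1.0, -0.002, 0.002], [0.001, 0.96, 0.279], [-0.002, -0.279, 0.96]] ['image', 'K', 'hand_eye', 'state', 'Rc', 'o']
{'time_s': 0.15, 'joints': array([ 1.18127020e-05,  2.60554639e-01, -1.39091734e-01,  1.17266967e+00,
        1.42574006e-05,  1.57077101e+00]), 'joint_vel': array([-0.00105428, -0.00178574,  0.00338718,  0.00219169, -0.00056792,
        0.00132825]), 'joint_torque': array([-3.64596281e-05, -4.06005156e+01,  2.54166770e+01,  1.26235068e-02,
       -2.58195018e-05, -1.05726747e-05]), 'tcp_pos': array([5.24480094e-01, 1.07635982e-05, 2.30637627e-01]), 'orientation': array([ 7.07093455e-01,  7.07119699e-01, -5.32255986e-04, -5.42344741e-04]), 'force': array([ 0.30983878, -0.83702577, -0.22616633]), 'torque': array([-0.01887823, -0.01169   ,  0.02644654]), 'grasp_force': 0.0, 'finger_gap': 0.08560693199329952}
```

View pics/scene0.png

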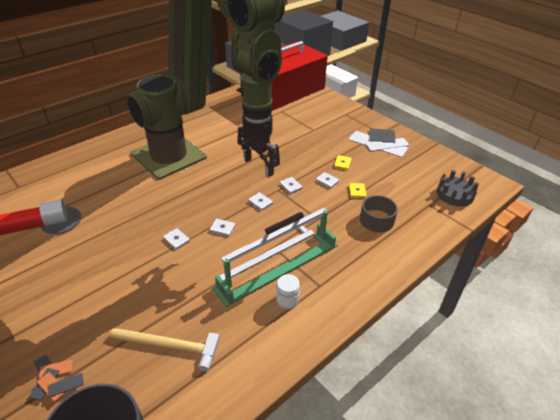

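View pics/side0.png

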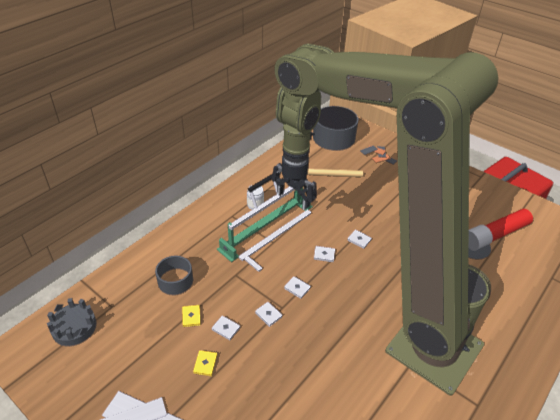

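View pics/wrist0.png

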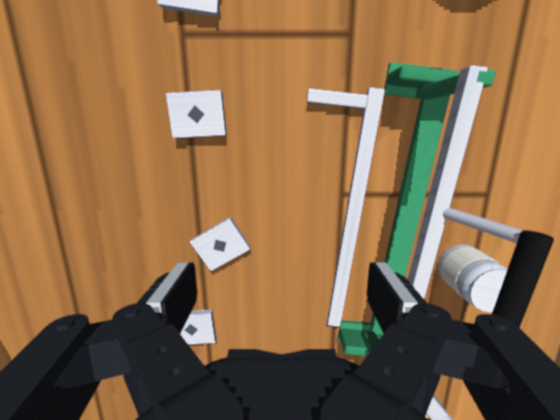

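```bash
cat >> h.py <<'E'
def blanks(d,lo=150,smax=60,zt=0.012):
    """bright, unsaturated contours whose rectangle on the top plane is 64x50: list of (x,y,yaw of long axis,L,W,pixel)"""
    hsv=cv2.cvtColor(d['image'],cv2.COLOR_RGB2HSV)
    m=((hsv[...,2]>lo)&(hsv[...,1]<smax)).astype(np.uint8)
    cs,_=cv2.findContours(m,cv2.RETR_EXTERNAL,cv2.CHAIN_APPROX_NONE); out=[]
    for c in cs:
        if cv2.contourArea(c)<80: continue
        P=cast(d,c[:,0,:],zt)[:,:2]
        (x,y),(w,h),a=cv2.minAreaRect((P*1000).astype(np.float32))
        if w<h: w,h,a=h,w,a+90
        if 45<w<85 and 35<h<70: out.append((x/1000,y/1000,(a+90)%180-90,w,h,tuple(c[:,0,:].mean(0).round())))
    return sorted(out,key=lambda b:b[1])
E
python3 - <<'E'
from h import *
np.set_printoptions(precision=4,suppress=True)
for n in ['scene','side','wrist']:
    d=snap(n)
    print(n)
    for b in blanks(d): print([round(float(v),3) for v in b[:5]],b[5])
    if n=='wrist':
        print('fence top-left edge',cast(d,[[370,90],[330,322],[384,90],[339,326],[308,90],[308,101],[366,107]],0.01)[:,:2])
    if n=='scene':
        hs=cv2.cvtColor(d['image'],cv2.COLOR_RGB2HSV); print(hs[239,170],hs[227,215], hs[245,180])
        save(d,'s1.png',cv2.resize(d['image'][150:320,150:380],None,fx=3.4,fy=3.4,interpolation=cv2.INTER_CUBIC))
    if n=='wrist': save(d,'w1.png',cv2.resize(d['image'][50:350,280:500],None,fx=2,fy=2,interpolation=cv2.INTER_CUBIC))
E
```

```text
scene
[0.02, -0.438, 68.647, 61.93, 58.729] (np.float64(50.0), np.float64(207.0))
[0.393, -0.211, 2.618, 66.934, 51.994] (np.float64(176.0), np.float64(238.0))
[0.444, -0.077, 30.664, 69.209, 53.76] (np.float64(222.0), np.float64(226.0))
[0.425, 0.089, 3.078, 68.721, 53.298] (np.float64(260.0), np.float64(200.0))
[0.428, 0.222, -9.103, 67.716, 52.724] (np.float64(291.0), np.float64(184.0))
[0.491, 0.337, 8.114, 68.717, 53.164] (np.float64(327.0), np.float64(179.0))
[128   4 240] [126   5 240] [140  11 139]
side
[0.391, -0.209, 4.583, 65.284, 61.633] (np.float64(359.0), np.float64(239.0))
[0.44, -0.076, 30.322, 65.592, 62.254] (np.float64(324.0), np.float64(253.0))
[0.422, 0.09, 2.362, 68.655, 59.923] (np.float64(297.0), np.float64(287.0))
[0.425, 0.223, -5.043, 69.483, 57.446] (np.float64(268.0), np.float64(314.0))
[0.487, 0.34, 7.918, 65.626, 56.599] (np.float64(225.0), np.float64(327.0))
wrist
[0.399, -0.208, -86.763, 58.757, 48.484] (np.float64(200.0), np.float64(328.0))
[0.441, -0.078, 30.574, 65.946, 52.307] (np.float64(219.0), np.float64(244.0))
[0.423, 0.089, 2.85, 65.211, 50.757] (np.float64(195.0), np.float64(113.0))
fence top-left edge [[ 0.6275  0.1153]
 [ 0.5962 -0.2002]
 [ 0.6438  0.1153]
 [ 0.6098 -0.2071]
 [ 0.5554  0.1152]
 [ 0.5557  0.1033]
 [ 0.6244  0.0967]]
```

View pics/s1.png

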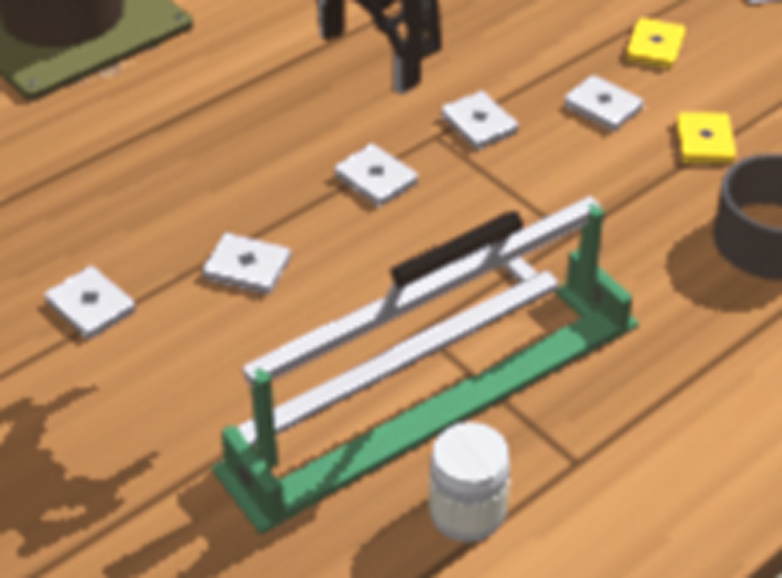

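View pics/w1.png

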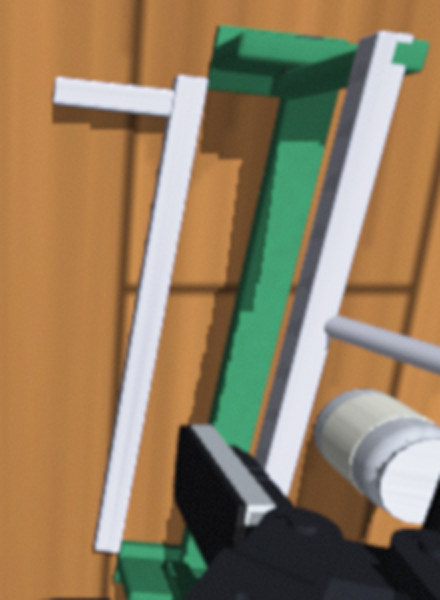

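Request:
{"op": "move_arm", "data": {"targets": [[[-0.075, 0.19, -0.25, 0, 0, 0, -1], [-0.075, 0.19, -0.25, 0, 0, 0, -1], [-0.075, 0.19, -0.25, 0, 0, 0, -1], [-0.075, 0.19, -0.25, 0, 0, 0, -1], [-0.075, 0.19, -0.25, 0, 0, 0, -1]]]}}

```text
time_s: 0.8
tcp_pos: [0.6012, -0.0301, 0.331]
orientation: [0.707, 0.707, -0.0, -0.0]
force: [-0.2, 0.2, -1.2]
finger_gap: 0.0854
grasp_force: 0.0
```

```bash
python3 - <<'E'
from h import *
d=snap('wrist'); print(d['state']['tcp_pos'],d['o'])
for b in blanks(d): print([round(float(v),3) for v in b[:5]],b[5])
save(d,'w2.png')
g=cv2.resize(d['image'][:,200:420],None,fx=1.4,fy=1.4)
hsv=cv2.cvtColor(d['image'],cv2.COLOR_RGB2HSV)
P0,P1=np.array([.6275,.1153]),np.array([.5962,-.2002])
for t in np.linspace(-0.05,1.05,12):
    q=P0+t*(P1-P0); uv=proj(d,[[q[0],q[1],0.01]])[0]; r=int(round(uv[1]))
    if 0<=r<420:
        c=int(uv[0]); print(uv.round(1), c-10, hsv[r,c-10:c+25,1].tolist())
E
```

```text
[ 0.60120868 -0.0301134   0.33100607] [0.60139802 0.03999639 0.47408105]
[0.797, -0.122, 86.294, 84.258, 69.124] (np.float64(394.0), np.float64(230.0))
[0.442, -0.077, 30.342, 68.125, 51.608] (np.float64(184.0), np.float64(204.0))
[0.422, 0.088, 3.113, 65.417, 50.966] (np.float64(161.0), np.float64(96.0))
[300.7  65.1] 290 [154, 155, 155, 158, 156, 159, 156, 159, 155, 156, 155, 153, 155, 155, 154, 153, 154, 155, 155, 156, 155, 153, 149, 114, 94, 149, 151, 151, 152, 152, 146, 149, 150, 151, 151]
[298.2  88.5] 288 [20, 22, 21, 18, 16, 15, 15, 13, 12, 13, 11, 11, 11, 11, 11, 11, 12, 11, 11, 11, 15, 37, 130, 158, 156, 159, 155, 153, 157, 152, 155, 159, 160, 151, 159]
[295.8 111.1] 285 [158, 156, 154, 155, 157, 155, 158, 155, 124, 25, 16, 11, 12, 13, 12, 12, 11, 12, 12, 13, 18, 18, 117, 156, 155, 156, 153, 156, 155, 155, 157, 155, 155, 156, 156]
[293.4 132.7] 283 [149, 157, 158, 154, 154, 154, 152, 143, 81, 10, 18, 12, 13, 13, 13, 13, 13, 11, 11, 13, 10, 67, 143, 157, 154, 154, 154, 154, 155, 151, 154, 154, 153, 155, 155]
[291.2 153.6] 281 [156, 156, 158, 156, 156, 156, 154, 140, 49, 14, 
[... 695 characters left out ...]
 154, 155, 155, 121, 16, 18, 15, 15, 15, 18, 18, 17, 16, 15, 15, 47, 138, 156, 156, 154, 155, 154, 154, 154, 154, 155, 155, 156, 154, 152, 152]
[281.2 246.6] 271 [155, 155, 153, 154, 155, 156, 154, 126, 31, 16, 15, 13, 14, 17, 17, 16, 14, 14, 10, 62, 140, 155, 156, 158, 155, 154, 156, 154, 153, 154, 157, 157, 155, 156, 153]
[279.4 263.3] 269 [154, 152, 153, 161, 152, 155, 154, 136, 43, 13, 15, 14, 15, 14, 15, 13, 14, 14, 13, 56, 141, 155, 154, 156, 154, 156, 153, 154, 158, 155, 153, 154, 153, 153, 154]
[277.7 279.4] 267 [154, 152, 153, 152, 156, 156, 152, 156, 152, 154, 156, 155, 150, 157, 155, 154, 155, 158, 154, 147, 91, 126, 151, 152, 150, 150, 154, 147, 148, 154, 149, 150, 152, 146, 150]
```

View pics/w2.png

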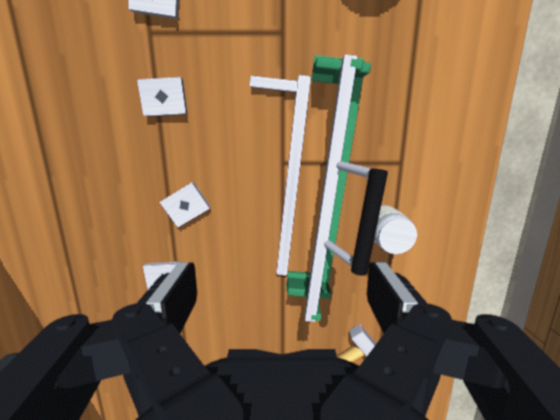

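```bash
cat > fence.py <<'E'
from h import *
d=snap('wrist')
S=cv2.cvtColor(d['image'],cv2.COLOR_RGB2HSV)[...,1].astype(float)
def cross(a,i0):   # subpixel index where a crosses 85
    for i in range(len(a)-1):
        if (a[i]-85)*(a[i+1]-85)<0: return i0+i+(85-a[i])/(a[i+1]-a[i])
L=[];Rr=[]
for r in range(100,266,3):
    c=int(300-(r-80)*20/190.)
    x=cross(S[r,c-15:c+3],c-15); 
    if x: L.append((x,r))
    x=cross(S[r,c+3:c+22],c+3)
    if x: Rr.append((x,r))
def line(px,z):
    P=cast(d,px,z)[:,:2]
    vx,vy,x,y=cv2.fitLine((P*1000).astype(np.float32),cv2.DIST_HUBER,0,.01,.01).ravel()
    v=np.array([vx,vy]); o=np.array([x,y])/1000
    n=np.array([-vy,vx]); print('resid mm',np.abs((P-o)@n*1000).max().round(2)); return o,v
o,v=line(L,.01); v=v if v[1]>0 else -v
th=np.arctan2(-v[0],v[1]); ex=np.array([np.cos(th),np.sin(th)]); ey=v
o2,_=line(Rr,.01); print('theta deg',np.degrees(th),'thickness mm',(o2-o)@ex*1000)
U=[];D=[]
for c in range(256,292,3):
    r=int(84+(c-256)*.1)
    x=cross(S[r-12:r+1,c],r-12); U+= [(c,x)] if x else []
    x=cross(S[r+1:r+14,c],r+1); D+= [(c,x)] if x else []
for nm,px,z in(('up',U,.01),('down0',D,0.),('down10',D,.01)):
    P=cast(d,px,z)[:,:2]; print(nm,((P-o)@ey*1000).mean().round(2),((P-o)@ex*1000).round(0)[[0,-1]])
# fence ends
for uv in ([277.5,275],[288,275],[300,76],[309,76]): 
    P=cast(d,[uv],.01)[0,:2]; print('end',uv,((P-o)@ex*1000).round(1),((P-o)@ey*1000).round(1))
print('o',o)
E
python3 fence.py
```

```text
resid mm 0.62
resid mm 0.39
theta deg -6.022387 thickness mm 20.384892
up 148.9 [-62. -13.]
down0 133.09 [-61. -11.]
down10 131.88 [-60. -11.]
end [277.5, 275] 2.7 -170.3
end [288, 275] 21.2 -168.3
end [300, 76] 2.4 154.8
end [309, 76] 15.5 156.2
o [ 0.6080905  -0.03693374]
```

```bash
cat >> h.py <<'E'
TH=np.radians(-6.0); EX=np.array([np.cos(TH),np.sin(TH)]); EY=np.array([-EX[1],EX[0]]); B=np.array([.6093,-.0288])
def w(bx,by): return B+bx/1000*EX+by/1000*EY      # base mm -> world
def b(p): q=np.array(p[:2])-B; return np.array([q@EX,q@EY])*1000
def plan(wps):
    """wps: (x,y,z,yaw deg of tool y, closure[,rows]); prints shift/turn rows from the present pose"""
    s=monitor.get_state(); p=np.array(s['tcp_pos']); r0=R.from_quat(s['orientation']); T=r0.as_matrix(); pp,ry=p,r0
    k=0
    for q in wps:
        x=np.array(q[:3]); a=np.radians(q[3])
        M=np.array([[-np.sin(a),np.cos(a),0],[np.cos(a),np.sin(a),0],[0,0,-1.]])
        rr=R.from_matrix(M); rv=(r0.inv()*rr).as_rotvec()/np.pi
        n=max(np.ceil(np.linalg.norm(x-pp)/.048),np.ceil(np.degrees((ry.inv()*rr).magnitude())/8.4),1); n=int(max(n,q[5] if len(q)>5 else 1)); k+=n
        print(n,'x',[float(v) for v in np.r_[(T.T@(x-p))/.4,rv].round(3)]+[q[4]]); pp,ry=x,rr
    print('rows',k)
E
python3 - <<'E'
from h import *
plan([(.4225,.0885,.06,3,-1),(.4225,.0885,-.003,3,-1,3)])
for y in (100,50,0,-50,-100): print(y,w(-32,y),w(-64,y))
E
```

```text
8 x [0.295, -0.441, 0.676, -0.001, -0.0, -0.017, -1]
3 x [0.295, -0.441, 0.834, -0.001, -0.0, -0.017, -1]
rows 11
100 [0.58792815 0.0739971 ] [0.55610345 0.07734201]
50 [0.58270172 0.02427101] [0.55087702 0.02761592]
0 [ 0.5774753  -0.02545509] [ 0.5456506  -0.02211018]
-50 [ 0.57224888 -0.07518118] [ 0.54042418 -0.07183627]
-100 [ 0.56702245 -0.12490728] [ 0.53519775 -0.12156237]
```

Request:
{"op": "move_arm", "data": {"targets": [[[0.295, -0.441, 0.676, 0, 0, -0.017, -1], [0.295, -0.441, 0.676, 0, 0, -0.017, -1], [0.295, -0.441, 0.676, 0, 0, -0.017, -1], [0.295, -0.441, 0.676, 0, 0, -0.017, -1], [0.295, -0.441, 0.676, 0, 0, -0.017, -1], [0.295, -0.441, 0.676, 0, 0, -0.017, -1], [0.295, -0.441, 0.676, 0, 0, -0.017, -1], [0.295, -0.441, 0.676, 0, 0, -0.017, -1], [0.295, -0.441, 0.676, 0, 0, -0.017, -1]]]}}

```text
time_s: 1.8
tcp_pos: [0.4215, 0.0879, 0.0598]
orientation: [0.687, 0.726, -0.002, -0.001]
force: [0.1, -0.2, 1.0]
finger_gap: 0.0854
grasp_force: 0.0
```

Request:
{"op": "move_arm", "data": {"targets": [[[0, 0, 0.1, 0, 0, 0, -1], [0, 0, 0.158, 0, 0, 0, -1], [0, 0, 0.158, 0, 0, 0, -1], [0, 0, 0.158, 0, 0, 0, 1], [0, 0, 0.158, 0, 0, 0, 1], [0, 0, 0.158, 0, 0, 0, 1], [0, 0, 0.158, 0, 0, 0, 1], [0, 0, 0.158, 0, 0, 0, 1]]]}}

```text
time_s: 2.6
tcp_pos: [0.426, 0.0881, -0.0003]
orientation: [0.688, 0.726, 0.001, 0.001]
force: [-1.4, -0.8, 6.6]
finger_gap: 0.0621
grasp_force: 65.1
```

Request:
{"op": "move_arm", "data": {"targets": [[[0, 0, -0.1, 0, 0, 0, 1], [0, 0, -0.2, 0, 0, 0, 1], [0, 0, -0.2, 0, 0, 0, 1], [0, 0, -0.2, 0, 0, 0, 1]]]}}

```text
time_s: 3.0
tcp_pos: [0.4264, 0.0883, 0.0794]
orientation: [0.688, 0.726, 0.002, 0.001]
force: [-0.7, -0.3, -2.9]
finger_gap: 0.062
grasp_force: 69.3
```

```bash
python3 - <<'E'
from h import *
s=monitor.get_state(); print(s['finger_gap'],s['grasp_force'],s['tcp_pos'],s['force'])
x,y=w(-64,95); plan([(x,y,.06,-6,1),(x,y,0.0,-6,1,3)])
d=snap('side'); 
p=proj(d,[s['tcp_pos']])[0].astype(int); save(d,'g1.png',cv2.resize(d['image'][p[1]-60:p[1]+60,p[0]-80:p[0]+80],None,fx=4,fy=4))
for q in blanks(d): print([round(float(v),3) for v in q[:3]],q[5])
E
```

```text
0.061977333736809526 69.31371331214905 [0.42644463 0.08826424 0.07944151] [-0.66252873 -0.27083202 -2.86219113]
3 x [-0.057, 0.32, 0.05, 0.002, -0.0, 0.05, 1]
3 x [-0.057, 0.319, 0.2, 0.002, -0.0, 0.05, 1]
rows 6
[0.389, -0.207, 4.583] (np.float64(359.0), np.float64(238.0))
[0.441, -0.074, 26.073] (np.float64(325.0), np.float64(253.0))
[0.426, 0.223, -5.043] (np.float64(268.0), np.float64(314.0))
[0.488, 0.339, 8.43] (np.float64(225.0), np.float64(327.0))
```

View pics/g1.png

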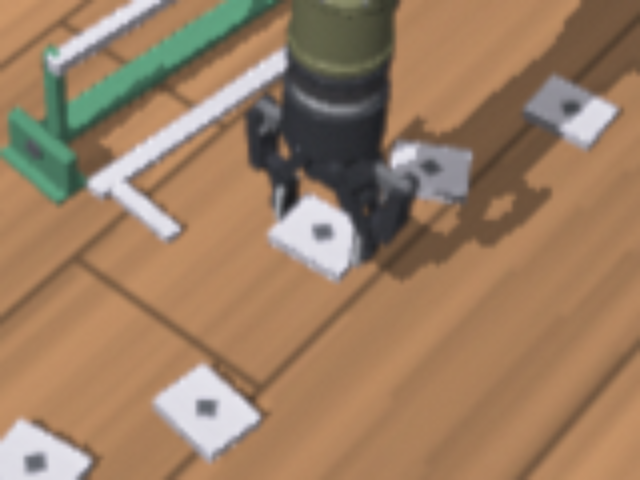

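Request:
{"op": "move_arm", "data": {"targets": [[[-0.057, 0.32, 0.05, 0, 0, 0.05, 1], [-0.057, 0.32, 0.05, 0, 0, 0.05, 1], [-0.057, 0.32, 0.05, 0, 0, 0.05, 1], [-0.057, 0.32, 0.05, 0, 0, 0.05, 1], [-0.057, 0.32, 0.15, 0, 0, 0.05, 1], [-0.057, 0.32, 0.15, 0, 0, 0.05, 1], [-0.057, 0.32, 0.15, 0, 0, 0.05, 1]]]}}

```text
time_s: 3.75
tcp_pos: [0.5503, 0.0717, 0.0161]
orientation: [0.743, 0.67, -0.003, -0.002]
force: [1.0, -0.3, -2.4]
finger_gap: 0.0617
grasp_force: 69.3
```

```bash
python3 - <<'E'
from h import *
s=monitor.get_state(); print(s['finger_gap'],s['tcp_pos'],s['force'],b(s['tcp_pos']),R.from_quat(s['orientation']).as_matrix().round(3)[:, 1:].tolist())
E
```

```text
0.06170271941786086 [0.55029948 0.07173113 0.01605614] [ 1.00238467 -0.29756185 -2.35137344] [-69.18567352  93.81317204] [[0.995, -0.006], [-0.103, -0.001], [-0.006, -1.0]]
```

Request:
{"op": "move_arm", "data": {"targets": [[[0, 0, 0.038, 0, 0, 0, 1], [0, 0, 0.038, 0, 0, 0, 1], [0, 0, 0.038, 0, 0, 0, -1], [0, 0, 0.038, 0, 0, 0, -1], [0, 0, -0.06, 0, 0, 0, -1], [0, 0, -0.06, 0, 0, 0, -1], [0, -0.14, -0.06, 0, 0, 0, 1], [0, -0.14, -0.06, 0, 0, 0, 1], [0, -0.14, -0.06, 0, 0, 0, 1], [0, -0.14, -0.06, 0, 0, 0, 1]]]}}

```text
time_s: 4.75
tcp_pos: [0.4998, 0.0781, 0.0427]
orientation: [0.743, 0.67, 0.001, 0.001]
force: [-0.4, 0.4, -0.2]
finger_gap: 0.0286
grasp_force: 0.0
```

```bash
cat > st.py <<'E'
from h import *
s=monitor.get_state(); f=s['force']; print('t',s['time_s'],'gap',s['finger_gap'].round(4),'tcp',s['tcp_pos'].round(4),'base',b(s['tcp_pos']).round(1),'F',f.round(1),'Fx base',(f[:2]@EX).round(1),(f[:2]@EY).round(1),'yaw',np.degrees(np.arctan2(*R.from_quat(s['orientation']).as_matrix()[[1,0],1])).round(2))
E
python3 st.py; python3 - <<'E'
from h import *
for n in ('wrist','side','scene'):
    d=snap(n)
    for q in blanks(d):
        print(n,[round(float(v),3) for v in q[:5]],b(q).round(1),q[5])
    if n=='wrist': save(d,'p1.png')
E
```

```text
wrist [0.552, 0.069, -5.229, 65.085, 63.677] [-66.7  91.1] (np.float64(359.0), np.float64(244.0))
side [0.077, -0.51, -22.14, 62.387, 58.839] [-479.3 -533.8] (np.float64(484.0), np.float64(233.0))
side [0.391, -0.209, 4.583, 65.7, 61.633] [-198.3 -201.6] (np.float64(359.0), np.float64(239.0))
side [0.439, -0.076, 30.015, 63.995, 62.256] [-164.   -64.8] (np.float64(325.0), np.float64(253.0))
side [0.424, 0.223, -8.007, 70.328, 56.939] [-210.5  231.3] (np.float64(268.0), np.float64(314.0))
side [0.488, 0.339, 8.43, 65.512, 57.027] [-159.4  353.3] (np.float64(225.0), np.float64(327.0))
scene [0.02, -0.438, 68.647, 61.997, 59.745] [-543.2 -468.2] (np.float64(50.0), np.float64(207.0))
scene [0.393, -0.21, 0.693, 68.561, 51.51] [-196.4 -203.3] (np.float64(176.0), np.float64(238.0))
scene [0.442, -0.077, 30.287, 66.01, 53.546] [-160.9  -65.8] (np.float64(222.0), np.float64(226.0))
scene [0.428, 0.222, -9.239, 68.451, 52.696] [-206.5  230.7] (np.float64(292.0), np.float64(184.0))
scene [0.491, 0.337, 8.114, 68.717, 53.164] [-156.3  351.7] (np.float64(327.0), np.float64(179.0))Traceback (most recent call last):
  File "st.py", line 2, in <module>
    s=monitor.get_state(); f=s['force']; print('t',s['time_s'],'gap',s['finger_gap'].round(4),'tcp',s['tcp_pos'].round(4),'base',b(s['tcp_pos']).round(1),'F',f.round(1),'Fx base',(f[:2]@EX).round(1),(f[:2]@EY).round(1),'yaw',np.degrees(np.arctan2(*R.from_quat(s['orientation']).as_matrix()[[1,0],1])).round(2))
                                                                     ^^^^^^^^^^^^^^^^^^^^^
AttributeError: 'float' object has no attribute 'round'
```

View pics/p1.png

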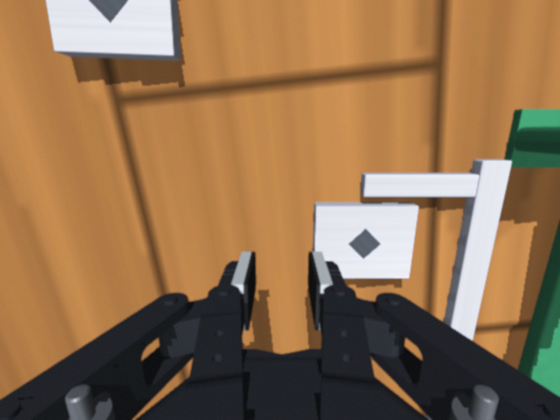

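Request:
{"op": "move_arm", "data": {"targets": [[[0, 0, 0, 0, 0, 0, 1], [0, 0, 0, 0, 0, 0, 1], [0, 0, 0.095, 0, 0, 0, 1], [0, 0, 0.095, 0, 0, 0, 1], [0, 0.03, 0.095, 0, 0, 0, 1], [0, 0.055, 0.095, 0, 0, 0, 1], [0, 0.08, 0.095, 0, 0, 0, 1], [0, 0.1, 0.095, 0, 0, 0, 1], [0, 0.1, 0.095, 0, 0, 0, 1]]]}}

```text
time_s: 5.8
tcp_pos: [0.5403, 0.0737, 0.0044]
orientation: [0.743, 0.669, 0.001, 0.001]
force: [-0.1, -0.3, -0.2]
finger_gap: -0.0003
grasp_force: 0.0
```

```bash
sed -i "s/s\['finger_gap'\].round(4)/round(s['finger_gap'],4)/" st.py; python3 st.py
```

```text
t 5.8 gap -0.0003 tcp [0.5403 0.0737 0.0044] base [-79.3  94.7] F [-0.1 -0.3 -0.2] Fx base -0.1 -0.3 yaw -5.97
```

Request:
{"op": "move_arm", "data": {"targets": [[[0, 0.005, 0, 0, 0, 0, 1], [0, 0.01, 0, 0, 0, 0, 1], [0, 0.01, 0, 0, 0, 0, 1], [0, 0.01, 0, 0, 0, 0, 1]]]}}

```text
time_s: 6.2
tcp_pos: [0.5413, 0.0733, 0.0038]
orientation: [0.743, 0.67, -0.0, -0.0]
force: [-0.1, 0.4, 2.3]
finger_gap: 0.0003
grasp_force: 0.9
```

```bash
python3 st.py;  python3 - <<'E'
from h import *
d=snap('wrist'); s=d['image'][120:330,240:520]; save(d,'p2.png',cv2.resize(s,None,fx=2.6,fy=2.6,interpolation=cv2.INTER_CUBIC))
E
```

```text
t 6.2 gap 0.0003 tcp [0.5413 0.0733 0.0038] base [-78.3  94.4] F [-0.1  0.4  2.3] Fx base -0.2 0.4 yaw -5.94
```

View pics/p2.png

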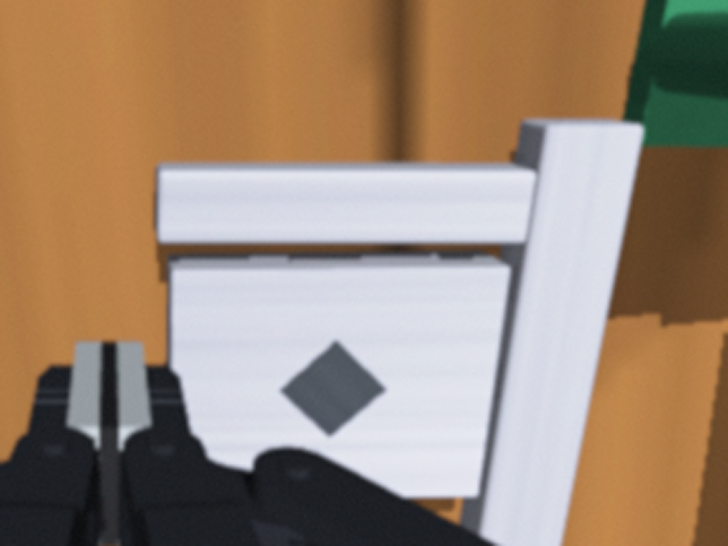

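Request:
{"op": "move_arm", "data": {"targets": [[[0, 0.005, 0, 0, 0, 0, 1], [0, 0.01, 0, 0, 0, 0, 1], [0, 0.01, 0, 0, 0, 0, 1], [0, 0.01, 0, 0, 0, 0, 1], [0, 0.01, 0, 0, 0, 0, 1], [0, 0.01, 0, 0, 0, 0, 1]]]}}

```text
time_s: 6.85
tcp_pos: [0.5443, 0.073, 0.0037]
orientation: [0.743, 0.67, -0.001, -0.001]
force: [-5.3, 1.0, 6.0]
finger_gap: -0.0001
grasp_force: 3.4
```

```bash
python3 st.py
```

```text
t 6.85 gap -0.0001 tcp [0.5443 0.073  0.0037] base [-75.3  94.4] F [-5.3  1.   6. ] Fx base -5.4 0.5 yaw -5.93
```

Request:
{"op": "move_arm", "data": {"targets": [[[0, -0.02, 0, 0, 0, 0, 1], [0, -0.02, -0.08, 0, 0, 0, 1], [-0.125, 0.085, -0.08, 0, 0, 0, 1], [-0.125, 0.085, -0.08, 0, 0, 0, 1], [-0.125, 0.085, -0.08, 0, 0, 0, 1], [-0.125, 0.085, 0.002, 0, 0, 0, 1], [-0.125, 0.085, 0.002, 0, 0, 0, 1], [-0.09, 0.085, 0.002, 0, 0, 0, 1], [-0.075, 0.085, 0.002, 0, 0, 0, 1], [-0.065, 0.085, 0.002, 0, 0, 0, 1]]]}}

```text
time_s: 7.85
tcp_pos: [0.575, 0.0406, 0.0029]
orientation: [0.743, 0.669, -0.005, 0.003]
force: [-2.1, -18.2, 1.3]
finger_gap: 0.0003
grasp_force: 8.9
```

Request:
{"op": "move_arm", "data": {"targets": [[[0.005, 0, 0, 0, 0, 0, 1], [0.01, 0, 0, 0, 0, 0, 1], [0.01, 0, 0, 0, 0, 0, 1], [0.01, 0, 0, 0, 0, 0, 1]]]}}

```text
time_s: 8.25
tcp_pos: [0.575, 0.0406, 0.003]
orientation: [0.744, 0.668, -0.007, 0.005]
force: [-1.7, -19.7, 1.6]
finger_gap: -0.0003
grasp_force: 10.1
```

```bash
python3 st.py
```

```text
t 8.25 gap -0.0003 tcp [0.575  0.0406 0.003 ] base [-41.4  65.5] F [ -1.7 -19.7   1.6] Fx base 0.4 -19.8 yaw -6.12
```

Request:
{"op": "move_arm", "data": {"targets": [[[-0.03, 0, 0, 0, 0, 0, -1], [-0.04, -0.05, -0.25, 0, 0, 0, -1], [-0.04, -0.05, -0.25, 0, 0, 0, -1], [-0.04, -0.05, -0.25, 0, 0, 0, -1], [-0.04, -0.05, -0.25, 0, 0, 0, -1]]]}}

```text
time_s: 8.75
tcp_pos: [0.5569, 0.0347, 0.1052]
orientation: [0.742, 0.67, 0.002, 0.001]
force: [-0.4, -0.7, -0.5]
finger_gap: 0.0724
grasp_force: 0.0
```

```bash
python3 st.py;  python3 - <<'E'
from h import *
d=snap('scene')
for q in blanks(d):
        print([round(float(v),3) for v in q[:5]],b(q).round(1),q[5])
plan([(.427,.222,.06,-9,-1),(.427,.222,-.002,-9,-1,3)])
E
```

```text
t 8.75 gap 0.0724 tcp [0.5569 0.0347 0.1052] base [-58.7  57.6] F [-0.4 -0.7 -0.5] Fx base -0.3 -0.8 yaw -5.88
[0.02, -0.438, 68.007, 62.6, 60.114] [-543.7 -468.2] (np.float64(50.0), np.float64(207.0))
[0.393, -0.211, 3.847, 68.332, 52.273] [-196.3 -203.7] (np.float64(176.0), np.float64(238.0))
[0.444, -0.077, 30.664, 69.209, 53.76] [-159.5  -64.8] (np.float64(222.0), np.float64(226.0))
[0.428, 0.227, -6.73, 69.416, 40.787] [-206.9  235.9] (np.float64(293.0), np.float64(183.0))
[0.491, 0.337, 8.114, 68.717, 53.164] [-156.3  351.7] (np.float64(327.0), np.float64(179.0))
5 x [0.433, -0.368, 0.109, 0.0, -0.0, 0.017, -1]
3 x [0.433, -0.369, 0.264, 0.0, -0.0, 0.017, -1]
rows 8
```

Request:
{"op": "move_arm", "data": {"targets": [[[0.433, -0.368, 0.11, 0, 0, 0.017, -1], [0.433, -0.368, 0.11, 0, 0, 0.017, -1], [0.433, -0.368, 0.11, 0, 0, 0.017, -1], [0.433, -0.368, 0.11, 0, 0, 0.017, -1], [0.433, -0.368, 0.11, 0, 0, 0.017, -1], [0.433, -0.368, 0.11, 0, 0, 0.017, -1], [0.433, -0.368, 0.264, 0, 0, 0.017, -1], [0.433, -0.368, 0.264, 0, 0, 0.017, -1], [0.433, -0.368, 0.264, 0, 0, 0.017, -1]]]}}

```text
time_s: 9.7
tcp_pos: [0.4245, 0.2194, -0.0056]
orientation: [0.76, 0.649, -0.003, -0.001]
force: [-0.8, -0.4, 0.1]
finger_gap: 0.0851
grasp_force: 0.0
```

Request:
{"op": "move_arm", "data": {"targets": [[[0, 0, 0, 0, 0, 0, 1], [0, 0, 0, 0, 0, 0, 1], [0, 0, 0, 0, 0, 0, 1], [0, 0, 0, 0, 0, 0, 1], [0, 0, 0, 0, 0, 0, 1], [0, 0, -0.1, 0, 0, 0, 1], [0, 0, -0.18, 0, 0, 0, 1], [0, 0, -0.18, 0, 0, 0, 1], [0, 0, -0.18, 0, 0, 0, 1]]]}}

```text
time_s: 10.6
tcp_pos: [0.4277, 0.2213, 0.0696]
orientation: [0.76, 0.649, 0.001, 0.0]
force: [-0.4, -0.5, -3.6]
finger_gap: 0.0616
grasp_force: 69.6
```

```bash
python3 st.py;  python3 - <<'E'
from h import *
x,y=w(-68,46); plan([(x,y,.06,-6,1),(x,y,0.001,-6,1,3)])
E
```

```text
t 10.6 gap 0.0616 tcp [0.4277 0.2213 0.0696] base [-206.8  229.8] F [-0.4 -0.5 -3.6] Fx base -0.3 -0.5 yaw -9.0
5 x [-0.441, 0.37, 0.024, 0.0, -0.0, -0.017, 1]
3 x [-0.441, 0.37, 0.172, 0.0, -0.0, -0.017, 1]
rows 8
```

Request:
{"op": "move_arm", "data": {"targets": [[[-0.441, 0.37, 0.024, 0, 0, -0.017, 1], [-0.441, 0.37, 0.024, 0, 0, -0.017, 1], [-0.441, 0.37, 0.024, 0, 0, -0.017, 1], [-0.441, 0.37, 0.024, 0, 0, -0.017, 1], [-0.441, 0.37, 0.024, 0, 0, -0.017, 1], [-0.441, 0.37, 0.024, 0, 0, -0.017, 1], [-0.441, 0.37, 0.12, 0, 0, -0.017, 1], [-0.441, 0.37, 0.17, 0, 0, -0.017, 1], [-0.441, 0.37, 0.17, 0, 0, -0.017, 1]]]}}

```text
time_s: 11.5
tcp_pos: [0.5424, 0.024, -0.002]
orientation: [0.743, 0.67, -0.002, -0.002]
force: [0.8, -0.6, -3.5]
finger_gap: 0.0617
grasp_force: 75.0
```

```bash
python3 st.py
```

```text
t 11.5 gap 0.0617 tcp [ 0.5424  0.024  -0.002 ] base [-72.   45.5] F [ 0.8 -0.6 -3.5] Fx base 0.9 -0.5 yaw -5.93
```

Request:
{"op": "move_arm", "data": {"targets": [[[0, 0, 0.006, 0, 0, 0, 1], [0, 0, 0.006, 0, 0, 0, -1], [0, 0, 0.006, 0, 0, 0, -1], [0, 0, 0.006, 0, 0, 0, -1], [0, 0, -0.09, 0, 0, 0, -1], [0, 0, -0.09, 0, 0, 0, -1], [0, -0.14, -0.09, 0, 0, 0, 1], [0, -0.14, -0.09, 0, 0, 0, 1], [0, -0.14, -0.09, 0, 0, 0, 1], [0, -0.14, -0.09, 0, 0, 0, 1]]]}}

```text
time_s: 12.5
tcp_pos: [0.4915, 0.0296, 0.0379]
orientation: [0.743, 0.67, 0.001, 0.001]
force: [-0.5, -0.0, 0.2]
finger_gap: 0.0284
grasp_force: 0.0
```

Request:
{"op": "move_arm", "data": {"targets": [[[0, 0, 0, 0, 0, 0, 1], [0, 0, 0, 0, 0, 0, 1], [0, 0, 0.08, 0, 0, 0, 1], [0, 0, 0.08, 0, 0, 0, 1], [0, 0.05, 0.08, 0, 0, 0, 1], [0, 0.08, 0.08, 0, 0, 0, 1], [0, 0.11, 0.08, 0, 0, 0, 1], [0, 0.135, 0.08, 0, 0, 0, 1], [0, 0.135, 0.08, 0, 0, 0, 1], [0, 0.135, 0.08, 0, 0, 0, 1]]]}}

```text
time_s: 13.5
tcp_pos: [0.5446, 0.024, 0.0056]
orientation: [0.743, 0.67, 0.0, 0.0]
force: [-0.5, 0.0, 0.3]
finger_gap: 0.0003
grasp_force: 0.1
```

```bash
python3 st.py
```

```text
t 13.5 gap 0.0003 tcp [0.5446 0.024  0.0056] base [-69.8  45.7] F [-0.5  0.   0.3] Fx base -0.5 -0.0 yaw -5.94
```

```bash
python3 - <<'E'
from h import *
d=snap('wrist'); save(d,'p3.png')
E
```

```text
(no output)
```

View pics/p3.png

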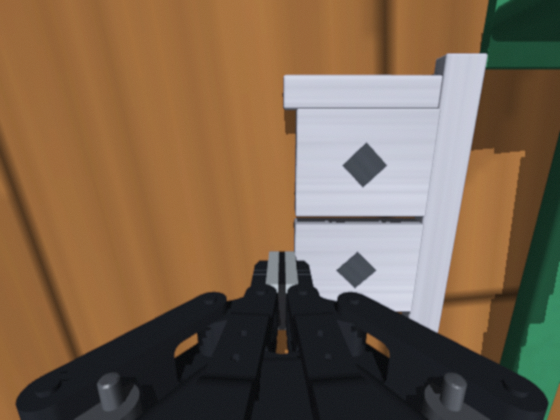

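```bash
cat > rowchk.py <<'E'
from h import *
import sys
d=snap('wrist'); g=cv2.cvtColor(d['image'],cv2.COLOR_RGB2GRAY).astype(float)
# profiles along base x at given base y (top plane z=.012): print strong grey steps with base x
def prof(p0,p1,n,z=.012):
    P=np.array([np.r_[w(*(np.array(p0)+(np.array(p1)-p0)*t)),z] for t in np.linspace(0,1,n)])
    uv=proj(d,P).astype(np.float32); a=cv2.remap(g.astype(np.float32),uv[:,:1],uv[:,1:],cv2.INTER_LINEAR).ravel()
    return cv2.GaussianBlur(a[:,None],(1,5),0).ravel()
def steps(a,x,th=6):
    dg=np.gradient(a); out=[]
    for i in range(1,len(a)-1):
        if abs(dg[i])>th and abs(dg[i])>=abs(dg[i-1]) and abs(dg[i])>abs(dg[i+1]): out.append((round(float(x[i]),1),int(dg[i])))
    return out
for y in eval(sys.argv[1]):
    x=np.arange(-80,25,.5); print('y',y,steps(prof((-80,y),(24.5,y),len(x)),x))
for xx in eval(sys.argv[2]):
    x=np.arange(-140,140,.5); print('x',xx,steps(prof((xx,-140),(xx,139.5),len(x)),x))
E
python3 rowchk.py "[120,110,90,80,65,55]" "[-55,-20,-12]"
```

```text
y 120 [(-68.5, -15), (-63.0, 35), (17.5, -36)]
y 110 [(-62.5, 25), (-32.0, -26), (-30.0, 27), (17.5, -36)]
y 90 [(-63.0, 24), (-32.0, -13), (-30.0, 14), (17.5, -19)]
y 80 [(-62.5, 25), (17.5, -20)]
y 65 [(-62.5, 23), (17.5, -20)]
y 55 [(-71.0, -29), (-68.0, 29), (-62.5, 13), (-32.5, -27), (-29.5, 28), (17.5, -20)]
x -55 [(-56.5, 8), (43.0, 10), (46.0, 13), (48.5, 9), (72.5, -29), (75.5, 35), (125.0, -11), (126.5, 10), (138.5, -20)]
x -20 [(-56.5, 7), (-0.5, 21), (6.0, -18), (28.5, 40), (72.5, -28), (75.5, 40), (125.0, -10), (126.5, 9), (138.5, -17)]
x -12 [(-56.5, 7), (-6.5, 13), (0.5, -9), (24.0, 39), (72.5, -29), (75.5, 36), (125.0, -10), (126.5, 9), (138.5, -18)]
```

Request:
{"op": "move_arm", "data": {"targets": [[[0, 0.01, 0.005, 0, 0, 0, 1], [0, 0.015, 0.005, 0, 0, 0, 1], [0, 0.015, 0.005, 0, 0, 0, 1], [0, 0.015, 0.005, 0, 0, 0, 1]]]}}

```text
time_s: 14.0
tcp_pos: [0.5448, 0.0239, 0.0053]
orientation: [0.743, 0.67, -0.002, -0.003]
force: [-14.6, 2.1, 25.3]
finger_gap: 0.0002
grasp_force: 13.4
```

```bash
python3 st.py
```

```text
t 14.0 gap 0.0002 tcp [0.5448 0.0239 0.0053] base [-69.6  45.6] F [-14.6   2.1  25.3] Fx base -14.8 0.5 yaw -5.91
```

Request:
{"op": "move_arm", "data": {"targets": [[[0, -0.03, 0, 0, 0, 0, 1], [0, -0.03, -0.08, 0, 0, 0, 1], [-0.115, 0.065, -0.08, 0, 0, 0, 1], [-0.115, 0.065, -0.08, 0, 0, 0, 1], [-0.115, 0.065, -0.08, 0, 0, 0, 1], [-0.115, 0.065, 0, 0, 0, 0, 1], [-0.115, 0.065, 0, 0, 0, 0, 1], [-0.08, 0.065, 0, 0, 0, 0, 1], [-0.065, 0.065, 0, 0, 0, 0, 1], [-0.06, 0.065, 0, 0, 0, 0, 1]]]}}

```text
time_s: 15.0
tcp_pos: [0.5703, -0.0091, 0.0032]
orientation: [0.743, 0.669, -0.008, 0.005]
force: [-2.6, -23.7, -1.0]
finger_gap: 0.0002
grasp_force: 11.7
```

```bash
python3 st.py
```

```text
t 15.0 gap 0.0002 tcp [ 0.5703 -0.0091  0.0032] base [-40.8  15.5] F [ -2.6 -23.7  -1. ] Fx base -0.1 -23.8 yaw -6.05
```

Request:
{"op": "move_arm", "data": {"targets": [[[-0.04, 0, 0, 0, 0, 0, -1], [-0.04, -0.05, -0.2, 0, 0, 0, -1], [-0.04, -0.1, -0.2, 0, 0, 0, -1], [-0.04, -0.1, -0.2, 0, 0, 0, -1], [-0.04, -0.1, -0.2, 0, 0, 0, -1]]]}}

```text
time_s: 15.5
tcp_pos: [0.532, -0.014, 0.0847]
orientation: [0.742, 0.67, 0.001, 0.001]
force: [0.0, -0.9, -1.0]
finger_gap: 0.0725
grasp_force: 0.0
```

```bash
python3 st.py;  python3 - <<'E'
from h import *
for n in ('scene','side','wrist'):
    d=snap(n)
    for q in blanks(d):
        print(n,[round(float(v),3) for v in q[:5]],b(q).round(1),q[5])
plan([(.443,-.0765,.05,30.3,-1),(.443,-.0765,-.003,30.3,-1,3)])
E
python3 rowchk.py "[110,90,65,35]" "[-55,-20,-12]"
```

```text
t 15.5 gap 0.0725 tcp [ 0.532  -0.014   0.0847] base [-78.4   6.6] F [ 0.  -0.9 -1. ] Fx base 0.1 -0.9 yaw -5.88
scene [0.02, -0.438, 69.019, 61.725, 60.108] [-543.2 -468.2] (np.float64(50.0), np.float64(207.0))
scene [0.393, -0.21, 0.693, 68.561, 51.51] [-196.4 -203.3] (np.float64(176.0), np.float64(238.0))
scene [0.444, -0.077, 30.664, 69.209, 53.76] [-159.5  -64.8] (np.float64(222.0), np.float64(226.0))
scene [0.491, 0.337, 8.114, 68.717, 53.164] [-156.3  351.7] (np.float64(327.0), np.float64(179.0))
side [0.076, -0.509, -21.434, 63.921, 58.995] [-480.3 -533.6] (np.float64(484.0), np.float64(233.0))
side [0.391, -0.209, 4.583, 65.7, 61.633] [-198.3 -201.6] (np.float64(359.0), np.float64(239.0))
side [0.44, -0.076, 30.322, 65.592, 62.254] [-163.4  -64.3] (np.float64(324.0), np.float64(254.0))
side [0.488, 0.339, 8.46, 65.505, 57.035] [-159.4  353.3] (np.float64(225.0), np.float64(327.0))
5 x [-0.177, -0.204, 0.082, -0.0, -0.0, -0.201, -1]
3 x [-0.177, -0.204, 0.214, -0.0, -0.0, -0.201, -1]
rows 8
y 110 [(-63.0, 23), (-32.0, -21), (-29.5, 22), (18.0, -24)]
y 90 [(-63.0, 25), (-32.0, -7), (-30.0, 8), (18.0, -19)]
y 65 [(-65.0, -7), (-63.0, 27), (18.0, -19)]
y 35 [(-63.0, 22), (18.0, -19)]
x -55 [(-110.0, 16), (17.0, -10), (25.5, 28), (74.5, -7), (76.5, 8), (125.0, -8), (126.5, 8), (138.5, -22)]
x -20 [(-121.5, 7), (-90.0, 9), (15.5, -11), (25.5, 30), (74.5, -6), (76.5, 8), (138.5, -20)]
x -12 [(-125.5, 15), (16.0, -7), (25.0, 38), (74.5, -7), (76.5, 9), (138.5, -19)]
```

Row of two is tight (75.5 and 126 seams). Next: blank at (0.443, −0.0765), yaw 30°.

Request:
{"op": "move_arm", "data": {"targets": [[[-0.177, -0.204, 0.08, 0, 0, -0.2, -1], [-0.177, -0.204, 0.08, 0, 0, -0.2, -1], [-0.177, -0.204, 0.08, 0, 0, -0.2, -1], [-0.177, -0.204, 0.08, 0, 0, -0.2, -1], [-0.177, -0.204, 0.08, 0, 0, -0.2, -1], [-0.177, -0.204, 0.08, 0, 0, -0.2, -1], [-0.177, -0.204, 0.214, 0, 0, -0.2, -1], [-0.177, -0.204, 0.214, 0, 0, -0.2, -1], [-0.177, -0.204, 0.214, 0, 0, -0.2, -1]]]}}

```text
time_s: 16.6
tcp_pos: [0.4417, -0.0764, -0.0032]
orientation: [0.5, 0.866, -0.001, -0.002]
force: [0.5, -0.1, 0.1]
finger_gap: 0.0855
grasp_force: 0.0
```

Request:
{"op": "move_arm", "data": {"targets": [[[0, 0, 0, 0, 0, 0, 1], [0, 0, 0, 0, 0, 0, 1], [0, 0, 0, 0, 0, 0, 1], [0, 0, 0, 0, 0, 0, 1], [0, 0, 0, 0, 0, 0, 1], [0, 0, -0.1, 0, 0, 0, 1], [0, 0, -0.18, 0, 0, 0, 1], [0, 0, -0.18, 0, 0, 0, 1], [0, 0, -0.18, 0, 0, 0, 1]]]}}

```text
time_s: 17.5
tcp_pos: [0.4443, -0.0771, 0.0709]
orientation: [0.5, 0.866, 0.001, 0.002]
force: [-0.7, 0.1, -2.9]
finger_gap: 0.0616
grasp_force: 69.7
```

```bash
python3 st.py;  python3 - <<'E'
from h import *
x,y=w(-68,-3); plan([(x,y,.05,-6,1),(x,y,0.002,-6,1,3)])
E
```

```text
t 17.5 gap 0.0616 tcp [ 0.4443 -0.0771  0.0709] base [-159.1  -65.3] F [-0.7  0.1 -2.9] Fx base -0.7 0.1 yaw 30.05
5 x [-0.008, 0.276, 0.053, 0.001, 0.0, 0.2, 1]
3 x [-0.008, 0.275, 0.173, 0.001, 0.0, 0.2, 1]
rows 8
```

Request:
{"op": "move_arm", "data": {"targets": [[[-0.008, 0.276, 0.05, 0, 0, 0.2, 1], [-0.008, 0.276, 0.05, 0, 0, 0.2, 1], [-0.008, 0.276, 0.05, 0, 0, 0.2, 1], [-0.008, 0.276, 0.05, 0, 0, 0.2, 1], [-0.008, 0.276, 0.05, 0, 0, 0.2, 1], [-0.008, 0.276, 0.05, 0, 0, 0.2, 1], [-0.008, 0.276, 0.05, 0, 0, 0.2, 1], [-0.008, 0.276, 0.14, 0, 0, 0.2, 1], [-0.008, 0.276, 0.179, 0, 0, 0.2, 1], [-0.008, 0.276, 0.179, 0, 0, 0.2, 1]]]}}

```text
time_s: 18.5
tcp_pos: [0.5397, -0.0247, -0.0022]
orientation: [0.742, 0.67, -0.0, -0.0]
force: [-0.5, 0.2, -2.2]
finger_gap: 0.0615
grasp_force: 79.8
```

```bash
python3 st.py
```

```text
t 18.5 gap 0.0615 tcp [ 0.5397 -0.0247 -0.0022] base [-69.7  -3.2] F [-0.5  0.2 -2.2] Fx base -0.5 0.1 yaw -5.88
```

Request:
{"op": "move_arm", "data": {"targets": [[[0, 0, 0.003, 0, 0, 0, -1], [0, 0, 0.003, 0, 0, 0, -1], [0, 0, 0.003, 0, 0, 0, -1], [0, 0, -0.09, 0, 0, 0, -1], [0, 0, -0.09, 0, 0, 0, -1], [0, -0.14, -0.09, 0, 0, 0, 1], [0, -0.14, -0.09, 0, 0, 0, 1], [0, -0.14, -0.09, 0, 0, 0, 1], [0, -0.14, -0.09, 0, 0, 0, 1], [0, -0.14, -0.09, 0, 0, 0, 1]]]}}

```text
time_s: 19.5
tcp_pos: [0.4869, -0.0188, 0.0346]
orientation: [0.743, 0.67, 0.001, 0.001]
force: [-0.1, -0.2, -0.6]
finger_gap: 0.0118
grasp_force: 0.0
```

Request:
{"op": "move_arm", "data": {"targets": [[[0, 0, 0, 0, 0, 0, 1], [0, 0, 0, 0, 0, 0, 1], [0, 0, 0.08, 0, 0, 0, 1], [0, 0, 0.08, 0, 0, 0, 1], [0, 0.05, 0.08, 0, 0, 0, 1], [0, 0.08, 0.08, 0, 0, 0, 1], [0, 0.11, 0.08, 0, 0, 0, 1], [0, 0.135, 0.08, 0, 0, 0, 1], [0, 0.148, 0.08, 0, 0, 0, 1], [0, 0.148, 0.08, 0, 0, 0, 1]]]}}

```text
time_s: 20.5
tcp_pos: [0.5341, -0.0234, 0.0017]
orientation: [0.743, 0.67, -0.006, -0.007]
force: [-18.5, 3.2, 18.8]
finger_gap: -0.0005
grasp_force: 12.0
```

```bash
python3 st.py;python3 rowchk.py "[65,35,10]" "[-55,-20,-12]"
```

```text
t 20.5 gap -0.0005 tcp [ 0.5341 -0.0234  0.0017] base [-75.4  -2.5] F [-18.5   3.2  18.8] Fx base -18.8 1.2 yaw -5.91
y 65 [(-64.5, -7), (-63.0, 29), (17.5, -20)]
y 35 [(-63.0, 27), (17.5, -21)]
y 10 [(-76.5, -15), (-73.5, 15), (-63.0, 22), (17.5, -22)]
x -55 [(-15.0, 35), (23.5, -24), (25.5, 32), (74.5, -11), (76.5, 12), (117.0, -65)]
x -20 [(-98.0, 8), (-50.0, 22), (-43.0, -18), (-21.0, 40), (23.5, -36), (25.5, 39), (75.0, -10), (76.5, 12), (117.0, -63)]
x -12 [(-98.0, 8), (-25.0, 41), (23.5, -36), (25.5, 38), (75.0, -10), (76.5, 12), (116.5, -62)]
```

Request:
{"op": "move_arm", "data": {"targets": [[[0, -0.03, -0.005, 0, 0, 0, 1], [0, -0.03, -0.08, 0, 0, 0, 1], [-0.115, 0.072, -0.08, 0, 0, 0, 1], [-0.115, 0.072, -0.08, 0, 0, 0, 1], [-0.115, 0.072, -0.08, 0, 0, 0, 1], [-0.115, 0.072, -0.005, 0, 0, 0, 1], [-0.115, 0.072, -0.005, 0, 0, 0, 1], [-0.085, 0.072, -0.005, 0, 0, 0, 1], [-0.07, 0.072, -0.005, 0, 0, 0, 1], [-0.063, 0.072, -0.005, 0, 0, 0, 1]]]}}

```text
time_s: 21.55
tcp_pos: [0.5671, -0.0589, 0.0044]
orientation: [0.743, 0.669, -0.008, 0.005]
force: [-4.8, -24.4, -2.0]
finger_gap: -0.0002
grasp_force: 12.6
```

```bash
python3 st.py
```

```text
t 21.55 gap -0.0002 tcp [ 0.5671 -0.0589  0.0044] base [-38.8 -34.4] F [ -4.8 -24.4  -2. ] Fx base -2.2 -24.8 yaw -6.06
```

Request:
{"op": "move_arm", "data": {"targets": [[[-0.04, 0, 0, 0, 0, 0, -1], [-0.04, -0.1, -0.2, 0, 0, 0, -1], [-0.04, -0.1, -0.3, 0, 0, 0, -1], [-0.04, -0.1, -0.3, 0, 0, 0, -1], [-0.04, -0.1, -0.3, 0, 0, 0, -1]]]}}

```text
time_s: 22.05
tcp_pos: [0.531, -0.0639, 0.1297]
orientation: [0.742, 0.67, 0.004, 0.003]
force: [0.4, 0.1, 0.3]
finger_gap: 0.0724
grasp_force: 0.0
```

```bash
python3 st.py;  python3 rowchk.py "[110,65,35,10]" "[-55,-20,-12]"; python3 - <<'E'
from h import *
for n in ('scene','side'):
    d=snap(n)
    for q in blanks(d):
        print(n,[round(float(v),3) for v in q[:5]],b(q).round(1),q[5])
plan([(.49,.3375,.06,8,-1),(.49,.3375,-.003,8,-1,3)])
E
```

```text
t 22.05 gap 0.0724 tcp [ 0.531  -0.0639  0.1297] base [-74.2 -43. ] F [0.4 0.1 0.3] Fx base 0.4 0.1 yaw -5.89
y 110 [(-63.0, 23), (-32.5, -21), (-29.5, 23), (18.0, -21)]
y 65 [(-63.0, 21), (18.0, -18)]
y 35 [(-63.0, 20), (18.0, -17)]
y 10 [(-63.0, 16), (-32.5, -13), (-30.0, 13), (18.0, -17)]
x -55 [(-36.0, -10), (-24.5, 26), (74.5, -8), (76.5, 9), (124.5, -71)]
x -20 [(-35.0, -11), (-24.5, 26), (26.5, 6), (76.5, 6), (124.5, -70)]
x -12 [(-34.0, -10), (-25.0, 28), (26.5, 6), (124.5, -70)]
scene [0.02, -0.438, 68.647, 61.997, 59.745] [-543.2 -468.2] (np.float64(50.0), np.float64(207.0))
scene [0.393, -0.211, 2.618, 66.934, 51.994] [-196.  -203.5] (np.float64(176.0), np.float64(238.0))
scene [0.491, 0.337, 8.114, 68.717, 53.164] [-156.3  351.7] (np.float64(327.0), np.float64(179.0))
side [0.391, -0.209, 4.583, 65.284, 61.633] [-198.5 -201.6] (np.float64(359.0), np.float64(239.0))
side [0.488, 0.339, 8.43, 65.512, 57.027] [-159.4  353.3] (np.float64(225.0), np.float64(327.0))
9 x [0.988, -0.198, 0.161, 0.0, -0.0, -0.077, -1]
3 x [0.988, -0.198, 0.319, 0.0, -0.0, -0.077, -1]
rows 12
```

Request:
{"op": "move_arm", "data": {"targets": [[[0.988, -0.198, 0.16, 0, 0, -0.077, -1], [0.988, -0.198, 0.16, 0, 0, -0.077, -1], [0.988, -0.198, 0.16, 0, 0, -0.077, -1], [0.988, -0.198, 0.16, 0, 0, -0.077, -1], [0.988, -0.198, 0.16, 0, 0, -0.077, -1], [0.988, -0.198, 0.16, 0, 0, -0.077, -1], [0.988, -0.198, 0.16, 0, 0, -0.077, -1], [0.988, -0.198, 0.16, 0, 0, -0.077, -1], [0.988, -0.198, 0.16, 0, 0, -0.077, -1], [0.988, -0.198, 0.16, 0, 0, -0.077, -1]]]}}

```text
time_s: 23.2
tcp_pos: [0.4886, 0.3379, 0.058]
orientation: [0.655, 0.755, -0.002, -0.0]
force: [-0.1, -0.2, 0.1]
finger_gap: 0.0856
grasp_force: 0.0
```

```bash
python3 - <<'E'
from h import *
d=snap('scene'); print(cast(d,[[343,162],[357,190]],.012).round(3))
d=snap('side'); print(cast(d,[[205,362],[191,315]],.012).round(3))
plan([(.49,.3375,-.003,8,-1,3)])
E
```

```text
[[0.458 0.453 0.012]
 [0.598 0.37  0.012]]
[[0.451 0.455 0.012]
 [0.591 0.375 0.012]]
3 x [0.005, 0.003, 0.155, -0.001, 0.001, -0.0, -1]
rows 3
```

Yellow ones are clear of the fingers (0.598,0.37 and 0.458,0.453). Grasp.

Request:
{"op": "move_arm", "data": {"targets": [[[0, 0.003, 0.1, 0, 0, 0, -1], [0, 0.003, 0.152, 0, 0, 0, -1], [0, 0.003, 0.152, 0, 0, 0, -1], [0, 0.003, 0.152, 0, 0, 0, 1], [0, 0.003, 0.152, 0, 0, 0, 1], [0, 0.003, 0.152, 0, 0, 0, 1], [0, 0.003, 0.152, 0, 0, 0, 1], [0, 0.003, 0.152, 0, 0, 0, 1]]]}}

```text
time_s: 24.1
tcp_pos: [0.4926, 0.3368, 0.0012]
orientation: [0.657, 0.754, 0.001, 0.001]
force: [-0.6, -2.6, 6.0]
finger_gap: 0.0614
grasp_force: 66.5
```

Request:
{"op": "move_arm", "data": {"targets": [[[0, 0, -0.1, 0, 0, 0, 1], [0, 0, -0.18, 0, 0, 0, 1], [0, 0, -0.18, 0, 0, 0, 1], [0, 0, -0.18, 0, 0, 0, 1]]]}}

```text
time_s: 24.5
tcp_pos: [0.4922, 0.3374, 0.0723]
orientation: [0.657, 0.754, 0.001, 0.0]
force: [-0.5, -0.4, -2.7]
finger_gap: 0.0614
grasp_force: 67.9
```

```bash
python3 st.py;  python3 - <<'E'
from h import *
x,y=w(-68,-53); plan([(x,y,.06,-6,1),(x,y,0.002,-6,1,3)])
E
```

```text
t 24.5 gap 0.0614 tcp [0.4922 0.3374 0.0723] base [-154.8  351.9] F [-0.5 -0.4 -2.7] Fx base -0.5 -0.4 yaw 7.92
9 x [-1.035, -0.033, 0.029, 0.001, -0.0, 0.077, 1]
3 x [-1.035, -0.033, 0.174, 0.001, -0.0, 0.077, 1]
rows 12
```

Request:
{"op": "move_arm", "data": {"targets": [[[-0.98, -0.033, 0, 0, 0, 0.077, 1], [-0.98, -0.033, 0, 0, 0, 0.077, 1], [-0.98, -0.033, 0, 0, 0, 0.077, 1], [-0.98, -0.033, 0, 0, 0, 0.077, 1], [-0.98, -0.033, 0, 0, 0, 0.077, 1], [-0.98, -0.033, 0, 0, 0, 0.077, 1], [-0.98, -0.033, 0, 0, 0, 0.077, 1], [-0.98, -0.033, 0, 0, 0, 0.077, 1], [-0.98, -0.033, 0, 0, 0, 0.077, 1], [-0.98, -0.033, 0, 0, 0, 0.077, 1]]]}}

```text
time_s: 25.5
tcp_pos: [0.5309, -0.0541, 0.0697]
orientation: [0.744, 0.669, -0.001, -0.001]
force: [0.1, 0.9, -3.2]
finger_gap: 0.0619
grasp_force: 67.9
```

```bash
python3 st.py;  python3 - <<'E'
from h import *
x,y=w(-68,-53); plan([(x,y,.06,-6,1),(x,y,0.002,-6,1,3)])
E
```

```text
t 25.5 gap 0.0619 tcp [ 0.5309 -0.0541  0.0697] base [-75.3 -33.3] F [ 0.1  0.9 -3.2] Fx base -0.0 0.9 yaw -6.09
1 x [-0.049, 0.018, 0.024, -0.001, -0.0, -0.001, 1]
3 x [-0.049, 0.019, 0.169, -0.001, -0.0, -0.001, 1]
rows 4
```

Request:
{"op": "move_arm", "data": {"targets": [[[-0.049, 0.018, 0.02, 0, 0, 0, 1], [-0.049, 0.018, 0.02, 0, 0, 0, 1], [-0.049, 0.018, 0.12, 0, 0, 0, 1], [-0.049, 0.018, 0.178, 0, 0, 0, 1], [-0.049, 0.018, 0.178, 0, 0, 0, 1], [-0.049, 0.018, 0.178, 0, 0, 0, 1]]]}}

```text
time_s: 26.1
tcp_pos: [0.5381, -0.0726, 0.0005]
orientation: [0.742, 0.67, -0.0, 0.001]
force: [0.5, -3.0, 1.2]
finger_gap: 0.0616
grasp_force: 94.7
```

```bash
python3 st.py
```

```text
t 26.1 gap 0.0616 tcp [ 5.381e-01 -7.260e-02  5.000e-04] base [-66.3 -51. ] F [ 0.5 -3.   1.2] Fx base 0.8 -2.9 yaw -5.85
```

Request:
{"op": "move_arm", "data": {"targets": [[[0, 0, 0.003, 0, 0, 0, -1], [0, 0, 0.003, 0, 0, 0, -1], [0, 0, 0.003, 0, 0, 0, -1], [0, 0, -0.09, 0, 0, 0, -1], [0, 0, -0.09, 0, 0, 0, -1], [0, -0.14, -0.09, 0, 0, 0, 1], [0, -0.14, -0.09, 0, 0, 0, 1], [0, -0.14, -0.09, 0, 0, 0, 1], [0, -0.14, -0.09, 0, 0, 0, 1], [0, -0.14, -0.09, 0, 0, 0, 1]]]}}

```text
time_s: 27.1
tcp_pos: [0.4839, -0.0678, 0.0365]
orientation: [0.743, 0.67, 0.001, 0.001]
force: [0.9, 0.7, 0.1]
finger_gap: 0.0121
grasp_force: 0.0
```

Request:
{"op": "move_arm", "data": {"targets": [[[0, 0, 0, 0, 0, 0, 1], [0, 0, 0, 0, 0, 0, 1], [0, 0, 0.08, 0, 0, 0, 1], [0, 0, 0.08, 0, 0, 0, 1], [0, 0.05, 0.08, 0, 0, 0, 1], [0, 0.08, 0.08, 0, 0, 0, 1], [0, 0.11, 0.08, 0, 0, 0, 1], [0, 0.13, 0.08, 0, 0, 0, 1], [0, 0.143, 0.08, 0, 0, 0, 1], [0, 0.143, 0.08, 0, 0, 0, 1]]]}}

```text
time_s: 28.1
tcp_pos: [0.5278, -0.0727, 0.0031]
orientation: [0.743, 0.669, -0.007, -0.007]
force: [-18.8, 0.3, 14.4]
finger_gap: 0.0001
grasp_force: 9.7
```

```bash
python3 st.py;python3 rowchk.py "[35,10,-15,-35]" "[-55,-20,-12]"
```

```text
t 28.1 gap 0.0001 tcp [ 0.5278 -0.0727  0.0031] base [-76.5 -52.2] F [-18.8   0.3  14.4] Fx base -18.7 -1.6 yaw -5.96
y 35 [(-64.5, -6), (-63.0, 31), (17.5, -22)]
y 10 [(-63.0, 24), (-32.0, -25), (-30.0, 26), (17.5, -23)]
y -15 [(-63.0, 27), (17.5, -23)]
y -35 [(-63.0, -9), (-61.0, 21), (17.5, -22)]
x -55 [(-66.0, 35), (-30.0, 7), (-28.5, -10), (-22.0, 10), (24.5, -12), (26.5, 13), (68.0, -66)]
x -20 [(-101.0, 21), (-94.5, -18), (-71.5, 33), (-55.0, -24), (-51.0, 24), (-30.5, 7), (-29.0, -9), (-23.5, 10), (25.0, -11), (26.5, 12), (67.5, -64)]
x -12 [(-74.0, 28), (-29.5, -7), (-23.0, 11), (25.0, -11), (26.5, 13), (67.5, -63)]
```

```bash
python3 - <<'E'
from h import *
d=snap('wrist'); s=d['image'][60:340,260:540]; save(d,'p4.png',cv2.resize(s,None,fx=2.1,fy=2.1,interpolation=cv2.INTER_CUBIC))
E
```

```text
(no output)
```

View pics/p4.png

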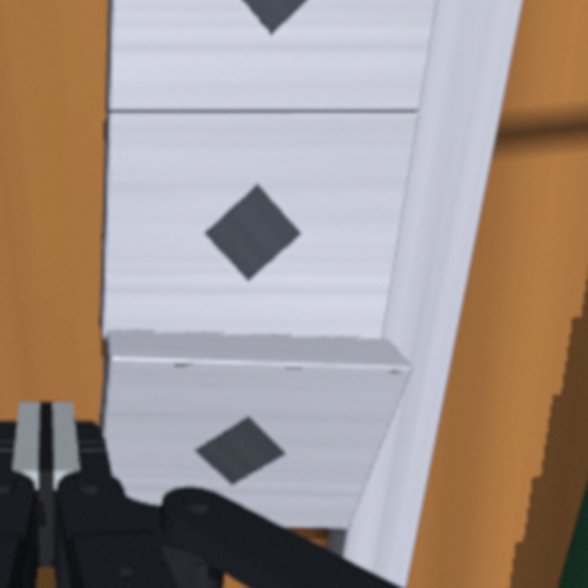

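Request:
{"op": "move_arm", "data": {"targets": [[[0, -0.04, 0, 0, 0, 0, 1], [0, -0.04, -0.12, 0, 0, 0, 1], [0.135, 0.07, -0.12, 0, 0, 0, 1], [0.135, 0.07, -0.12, 0, 0, 0, 1], [0.135, 0.07, -0.12, 0, 0, 0, 1], [0.135, 0.07, -0.12, 0, 0, 0, 1]]]}}

```text
time_s: 28.8
tcp_pos: [0.5722, -0.0227, 0.0524]
orientation: [0.743, 0.67, -0.0, 0.0]
force: [-0.0, 0.2, -0.5]
finger_gap: 0.0001
grasp_force: 0.0
```

```bash
python3 st.py; python3 - <<'E'
from h import *
p=[(*w(-36,2),.017,-6,1,2)]+[(*w(-36,y),.017,-6,1) for y in (-6,-14,-22,-27)]
plan(p)
E
```

```text
t 28.8 gap 0.0001 tcp [ 0.5722 -0.0227  0.0524] base [-37.6   2.2] F [-0.   0.2 -0.5] Fx base -0.0 0.2 yaw -5.9
2 x [-0.0, 0.004, 0.089, -0.0, 0.0, 0.001, 1]
1 x [-0.02, 0.004, 0.089, -0.0, 0.0, 0.001, 1]
1 x [-0.04, 0.004, 0.089, -0.0, 0.0, 0.001, 1]
1 x [-0.06, 0.004, 0.089, -0.0, 0.0, 0.001, 1]
1 x [-0.073, 0.004, 0.089, -0.0, 0.0, 0.001, 1]
rows 6
```

Request:
{"op": "move_arm", "data": {"targets": [[[0, 0.004, 0.088, 0, 0, 0, 1], [0, 0.004, 0.088, 0, 0, 0, 1], [-0.02, 0.004, 0.088, 0, 0, 0, 1], [-0.04, 0.004, 0.088, 0, 0, 0, 1], [-0.06, 0.004, 0.088, 0, 0, 0, 1], [-0.075, 0.004, 0.088, 0, 0, 0, 1], [-0.08, 0.004, 0.088, 0, 0, 0, 1], [-0.08, 0.004, 0.088, 0, 0, 0, 1]]]}}

```text
time_s: 29.6
tcp_pos: [0.5706, -0.0554, 0.0173]
orientation: [0.743, 0.669, 0.0, 0.0]
force: [0.3, 0.4, 0.4]
finger_gap: -0.0005
grasp_force: 0.0
```

```bash
python3 st.py
```

```text
t 29.6 gap -0.0005 tcp [ 0.5706 -0.0554  0.0173] base [-35.7 -30.5] F [0.3 0.4 0.4] Fx base 0.2 0.5 yaw -5.99
```

Request:
{"op": "move_arm", "data": {"targets": [[[0.02, 0, -0.05, 0, 0, 0, 1], [-0.1, -0.1, -0.2, 0, 0, 0, 1], [-0.1, -0.1, -0.2, 0, 0, 0, 1], [-0.1, -0.1, -0.2, 0, 0, 0, 1], [-0.1, -0.1, -0.2, 0, 0, 0, 1]]]}}

```text
time_s: 30.1
tcp_pos: [0.5271, -0.0905, 0.0976]
orientation: [0.743, 0.669, 0.001, 0.001]
force: [1.0, -0.5, 0.2]
finger_gap: -0.0001
grasp_force: 0.0
```

```bash
python3 st.py;python3 rowchk.py "[35,10,-15,-40,-45,-65,-70]" "[-55,-35,-20,-12]"
python3 - <<'E'
from h import *
d=snap('wrist'); s=d['image'][60:340,260:540]; save(d,'p5.png',cv2.resize(s,None,fx=2.1,fy=2.1,interpolation=cv2.INTER_CUBIC))
E
```

```text
t 30.1 gap -0.0001 tcp [ 0.5271 -0.0905  0.0976] base [-75.3 -70. ] F [ 1.  -0.5  0.2] Fx base 1.1 -0.4 yaw -5.97
y 35 [(-63.0, 23), (18.0, -20)]
y 10 [(-63.0, 20), (-32.0, -18), (-30.0, 19), (18.0, -21)]
y -15 [(-63.0, 21), (18.0, -19)]
y -40 [(-63.0, 19), (0.0, -6), (18.0, -19)]
y -45 [(-63.0, 17), (-32.5, -16), (-30.0, 15), (18.0, -19)]
y -65 [(-63.0, 20), (-32.5, -8), (-30.0, 8), (18.0, -17)]
y -70 [(-63.0, 20), (18.0, -18)]
x -55 [(-108.0, 16), (-86.5, -11), (-80.0, 29), (-29.5, -29), (-24.5, 29), (24.5, -10), (26.5, 11), (75.0, -7), (76.5, 8), (85.5, -73)]
x -35 [(-87.0, -11), (-79.5, 30), (-61.5, -21), (-48.0, 24), (-29.0, -26), (-24.5, 29), (-6.0, -23), (6.5, 23), (24.5, -9), (26.5, 10), (44.0, -27), (57.0, 22), (74.5, -9), (76.5, 10), (85.5, -73)]
x -20 [(-139.0, 16), (-88.0, -11), (-79.5, 30), (-29.0, -31), (-24.5, 30), (24.5, -9), (26.5, 10), (74.5, -9), (76.5, 10), (85.5, -72)]
x -12 [(-138.0, 17), (-87.0, -11), (-79.5, 29), (-28.5, -32), (-24.5, 31), (24.5, -9), (26.5, 11), (74.5, -9), (76.5, 10), (85.5, -72)]
```

View pics/p5.png

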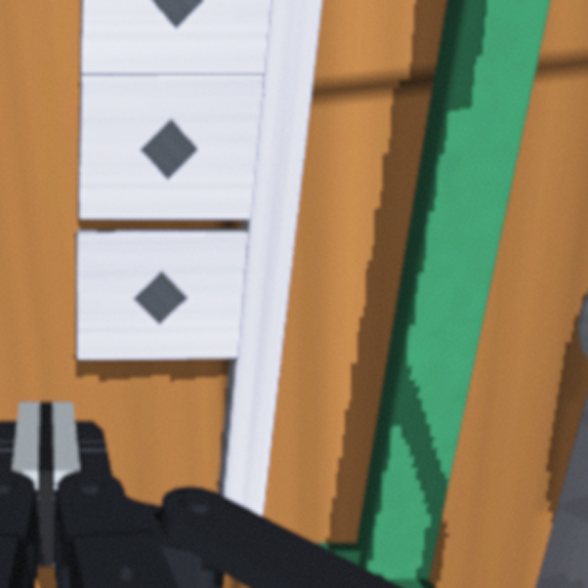

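```bash
python3 - <<'E'
from h import *
plan([(*w(-60,-103),.05,-6,1),(*w(-38,-103),.005,-6,1,3)]+[(*w(-38,y),.005,-6,1) for y in (-92,-86,-80,-78)])
E
```

```text
2 x [-0.084, 0.04, 0.115, -0.0, -0.0, 0.001, 1]
3 x [-0.084, 0.095, 0.228, -0.0, -0.0, 0.001, 1]
1 x [-0.057, 0.095, 0.228, -0.0, -0.0, 0.001, 1]
1 x [-0.042, 0.095, 0.228, -0.0, -0.0, 0.001, 1]
1 x [-0.027, 0.095, 0.228, -0.0, -0.0, 0.001, 1]
1 x [-0.022, 0.095, 0.228, -0.0, -0.0, 0.001, 1]
rows 9
```

Request:
{"op": "move_arm", "data": {"targets": [[[-0.084, 0.04, 0.115, 0, 0, 0, 1], [-0.084, 0.04, 0.115, 0, 0, 0, 1], [-0.084, 0.095, 0.228, 0, 0, 0, 1], [-0.084, 0.095, 0.228, 0, 0, 0, 1], [-0.084, 0.095, 0.228, 0, 0, 0, 1], [-0.057, 0.095, 0.228, 0, 0, 0, 1], [-0.042, 0.095, 0.228, 0, 0, 0, 1], [-0.027, 0.095, 0.228, 0, 0, 0, 1], [-0.022, 0.095, 0.228, 0, 0, 0, 1], [-0.022, 0.095, 0.228, 0, 0, 0, 1]]]}}

```text
time_s: 31.2
tcp_pos: [0.5621, -0.1087, 0.0063]
orientation: [0.744, 0.669, -0.006, 0.005]
force: [-2.1, -16.6, -1.3]
finger_gap: 0.0
grasp_force: 8.7
```

```bash
python3 st.py
```

```text
t 31.2 gap 0.0 tcp [ 0.5621 -0.1087  0.0063] base [-38.6 -84.4] F [ -2.1 -16.6  -1.3] Fx base -0.4 -16.8 yaw -6.08
```

Request:
{"op": "move_arm", "data": {"targets": [[[-0.04, 0, 0, 0, 0, 0, -1], [-0.04, -0.1, -0.2, 0, 0, 0, -1], [-0.04, -0.1, -0.3, 0, 0, 0, -1], [-0.04, -0.1, -0.3, 0, 0, 0, -1], [-0.04, -0.1, -0.3, 0, 0, 0, -1]]]}}

```text
time_s: 31.7
tcp_pos: [0.5241, -0.1148, 0.1306]
orientation: [0.743, 0.67, 0.003, 0.003]
force: [0.9, -1.5, 0.9]
finger_gap: 0.072
grasp_force: 0.0
```

```bash
python3 st.py;  python3 rowchk.py "[35,10,-15,-35,-65]" "[-55,-20,-12]"; python3 - <<'E'
from h import *
for n in ('scene','side'):
    d=snap(n)
    for q in blanks(d):
        print(n,[round(float(v),3) for v in q[:5]],b(q).round(1),q[5])
plan([(.394,-.2105,.06,3,-1),(.394,-.2105,-.003,3,-1,3)])
E
```

```text
t 31.7 gap 0.072 tcp [ 0.5241 -0.1148  0.1306] base [-75.7 -94.5] F [ 0.9 -1.5  0.9] Fx base 1.1 -1.4 yaw -5.92
y 35 [(-63.0, 21), (18.0, -19)]
y 10 [(-63.0, 20), (-32.5, -17), (-30.0, 17), (18.0, -20)]
y -15 [(-63.0, 19), (18.0, -20)]
y -35 [(-63.0, 17), (18.0, -18)]
y -65 [(-63.0, 19), (18.0, -17)]
x -55 [(-85.0, -10), (-75.0, 26), (26.5, 7), (73.0, -71)]
x -20 [(-84.0, -10), (-75.0, 27), (-25.5, -6), (-23.5, 7), (73.5, -70)]
x -12 [(-83.5, -10), (-75.0, 27), (-23.5, 7), (24.5, -7), (26.5, 9), (73.5, -69)]
scene [0.02, -0.438, 68.647, 61.997, 59.745] [-543.2 -468.2] (np.float64(50.0), np.float64(207.0))
scene [0.393, -0.211, 2.618, 66.934, 51.994] [-196.  -203.5] (np.float64(176.0), np.float64(238.0))
side [0.075, -0.509, -22.164, 62.217, 57.643] [-481.1 -533. ] (np.float64(484.0), np.float64(233.0))
side [0.391, -0.209, 4.583, 65.284, 61.633] [-198.5 -201.6] (np.float64(359.0), np.float64(239.0))
4 x [-0.272, -0.293, 0.164, 0.0, -0.0, -0.05, -1]
3 x [-0.272, -0.293, 0.321, 0.0, -0.0, -0.05, -1]
rows 7
```

Request:
{"op": "move_arm", "data": {"targets": [[[-0.272, -0.293, 0.16, 0, 0, -0.05, -1], [-0.272, -0.293, 0.16, 0, 0, -0.05, -1], [-0.272, -0.293, 0.16, 0, 0, -0.05, -1], [-0.272, -0.293, 0.16, 0, 0, -0.05, -1], [-0.272, -0.293, 0.16, 0, 0, -0.05, -1], [-0.272, -0.293, 0.16, 0, 0, -0.05, -1], [-0.272, -0.293, 0.26, 0, 0, -0.05, -1], [-0.272, -0.293, 0.321, 0, 0, -0.05, -1], [-0.272, -0.293, 0.321, 0, 0, -0.05, -1]]]}}

```text
time_s: 32.75
tcp_pos: [0.3932, -0.2091, -0.005]
orientation: [0.687, 0.726, -0.0, -0.003]
force: [-0.8, 0.3, 1.4]
finger_gap: 0.0849
grasp_force: 0.0
```

Request:
{"op": "move_arm", "data": {"targets": [[[0, 0, 0, 0, 0, 0, 1], [0, 0, 0, 0, 0, 0, 1], [0, 0, 0, 0, 0, 0, 1], [0, 0, 0, 0, 0, 0, 1], [0, 0, 0, 0, 0, 0, 1], [0, 0, -0.1, 0, 0, 0, 1], [0, 0, -0.18, 0, 0, 0, 1], [0, 0, -0.18, 0, 0, 0, 1], [0, 0, -0.18, 0, 0, 0, 1]]]}}

```text
time_s: 33.65
tcp_pos: [0.3952, -0.2114, 0.0701]
orientation: [0.688, 0.726, 0.0, 0.002]
force: [-0.2, -0.6, -3.4]
finger_gap: 0.0618
grasp_force: 69.9
```

```bash
python3 st.py;  python3 - <<'E'
from h import *
x,y=w(-68,-108); plan([(x,y,.06,-6,1),(x,y,0.002,-6,1,3)])
E
```

```text
t 33.65 gap 0.0618 tcp [ 0.3952 -0.2114  0.0701] base [-193.9 -204. ] F [-0.2 -0.6 -3.4] Fx base -0.1 -0.6 yaw 3.06
4 x [0.188, 0.348, 0.026, 0.001, 0.0, 0.05, 1]
3 x [0.188, 0.348, 0.171, 0.001, 0.0, 0.05, 1]
rows 7
```

Request:
{"op": "move_arm", "data": {"targets": [[[0.188, 0.348, 0.02, 0, 0, 0.05, 1], [0.188, 0.348, 0.02, 0, 0, 0.05, 1], [0.188, 0.348, 0.02, 0, 0, 0.05, 1], [0.188, 0.348, 0.02, 0, 0, 0.05, 1], [0.188, 0.348, 0.02, 0, 0, 0.05, 1], [0.188, 0.348, 0.02, 0, 0, 0.05, 1], [0.188, 0.348, 0.13, 0, 0, 0.05, 1], [0.188, 0.348, 0.178, 0, 0, 0.05, 1], [0.188, 0.348, 0.178, 0, 0, 0.05, 1]]]}}

```text
time_s: 34.55
tcp_pos: [0.5259, -0.1291, -0.0034]
orientation: [0.743, 0.669, -0.001, -0.002]
force: [-0.2, -0.4, -3.8]
finger_gap: 0.0619
grasp_force: 82.7
```

```bash
python3 st.py; python3 rowchk.py "[-35,-65,-110]" "[-80,-45]"
```

```text
t 34.55 gap 0.0619 tcp [ 0.5259 -0.1291 -0.0034] base [ -72.5 -108.5] F [-0.2 -0.4 -3.8] Fx base -0.2 -0.4 yaw -6.05
y -35 [(-62.5, 28), (17.5, -23)]
y -65 [(-63.0, 26), (0.5, -6), (17.5, -21)]
y -110 [(-62.0, 30), (-41.0, -47), (-33.5, 28), (-27.0, -27), (-22.5, 20), (-5.0, -10), (0.0, 27), (17.5, -20)]
x -80 [(-135.0, 33), (-113.0, -26), (-107.5, 25), (-84.5, -15), (9.0, -37)]
x -45 [(-138.5, -12), (-135.0, 33), (-84.5, -15), (-81.0, -20), (-74.5, 35), (-25.5, -14), (-23.5, 15), (9.0, -63)]
```

Request:
{"op": "move_arm", "data": {"targets": [[[0, 0, 0.003, 0, 0, 0, -1], [0, 0, 0.003, 0, 0, 0, -1], [0, 0, 0.003, 0, 0, 0, -1], [0, 0, -0.09, 0, 0, 0, -1], [0, 0, -0.09, 0, 0, 0, -1], [0, -0.14, -0.09, 0, 0, 0, 1], [0, -0.14, -0.09, 0, 0, 0, 1], [0, -0.14, -0.09, 0, 0, 0, 1], [0, -0.14, -0.09, 0, 0, 0, 1], [0, -0.14, -0.09, 0, 0, 0, 1]]]}}

```text
time_s: 35.6
tcp_pos: [0.4755, -0.1231, 0.0346]
orientation: [0.743, 0.67, 0.001, 0.001]
force: [0.5, -0.1, 0.5]
finger_gap: 0.0127
grasp_force: 0.0
```

Request:
{"op": "move_arm", "data": {"targets": [[[0, 0, 0, 0, 0, 0, 1], [0, 0, 0, 0, 0, 0, 1], [0, 0, 0.077, 0, 0, 0, 1], [0, 0, 0.077, 0, 0, 0, 1], [0, 0.05, 0.077, 0, 0, 0, 1], [0, 0.08, 0.077, 0, 0, 0, 1], [0, 0.11, 0.077, 0, 0, 0, 1], [0, 0.13, 0.077, 0, 0, 0, 1], [0, 0.143, 0.077, 0, 0, 0, 1], [0, 0.143, 0.077, 0, 0, 0, 1]]]}}

```text
time_s: 36.6
tcp_pos: [0.5236, -0.1281, 0.0033]
orientation: [0.743, 0.669, -0.005, -0.004]
force: [-14.3, -0.6, 14.3]
finger_gap: 0.0002
grasp_force: 9.3
```

```bash
python3 st.py;python3 rowchk.py "[-35,-65,-95,-120]" "[-55,-35,-12]"
```

```text
t 36.6 gap 0.0002 tcp [ 0.5236 -0.1281  0.0033] base [ -74.8 -107.7] F [-14.3  -0.6  14.3] Fx base -14.2 -2.1 yaw -5.97
y -35 [(-63.0, 27), (17.5, -23)]
y -65 [(-63.0, 27), (17.5, -21)]
y -95 [(-63.0, 25), (17.5, -21)]
y -120 [(-77.5, 8), (-71.5, -8), (-55.0, 43), (-44.0, -32), (-34.0, 9), (-30.5, 31), (17.5, -21)]
x -55 [(-120.0, 20), (-84.5, -16), (-81.5, -19), (-74.5, 35), (-25.0, -11), (-23.5, 12), (12.5, -65)]
x -35 [(-119.0, 41), (-116.0, -27), (-103.5, 27), (-84.5, -15), (-81.5, -18), (-74.5, 35), (-56.5, -31), (-43.5, 28), (-25.0, -10), (-23.5, 11), (-6.0, -33), (7.0, 31), (12.5, -63)]
x -12 [(-131.0, 41), (-84.5, -15), (-81.5, -19), (-74.5, 37), (-25.0, -10), (-23.5, 11), (12.0, -62)]
```

Request:
{"op": "move_arm", "data": {"targets": [[[0, -0.03, -0.005, 0, 0, 0, 1], [0, -0.03, -0.08, 0, 0, 0, 1], [-0.122, 0.078, -0.08, 0, 0, 0, 1], [-0.122, 0.078, -0.08, 0, 0, 0, 1], [-0.122, 0.078, -0.08, 0, 0, 0, 1], [-0.122, 0.078, -0.003, 0, 0, 0, 1], [-0.122, 0.078, -0.003, 0, 0, 0, 1], [-0.1, 0.078, -0.003, 0, 0, 0, 1], [-0.085, 0.078, -0.003, 0, 0, 0, 1], [-0.07, 0.078, -0.003, 0, 0, 0, 1]]]}}

```text
time_s: 37.65
tcp_pos: [0.5584, -0.1591, 0.0053]
orientation: [0.743, 0.67, -0.0, 0.0]
force: [-1.0, -1.4, -0.3]
finger_gap: 0.0001
grasp_force: 1.0
```

Request:
{"op": "move_arm", "data": {"targets": [[[0.01, 0, 0, 0, 0, 0, 1], [0.018, 0, 0, 0, 0, 0, 1], [0.018, 0, 0, 0, 0, 0, 1], [0.018, 0, 0, 0, 0, 0, 1]]]}}

```text
time_s: 38.05
tcp_pos: [0.5585, -0.1586, 0.0056]
orientation: [0.744, 0.668, -0.005, 0.005]
force: [-5.6, -17.1, -0.2]
finger_gap: -0.0004
grasp_force: 8.9
```

```bash
python3 st.py
```

```text
t 38.05 gap -0.0004 tcp [ 0.5585 -0.1586  0.0056] base [ -37.  -134.4] F [ -5.6 -17.1  -0.2] Fx base -3.7 -17.6 yaw -6.11
```

Request:
{"op": "move_arm", "data": {"targets": [[[-0.04, 0, 0, 0, 0, 0, 1], [-0.04, -0.1, -0.2, 0, 0, 0, 1], [0.1, -0.1, -0.5, 0, 0, 0, -1], [0.1, -0.1, -0.5, 0, 0, 0, -1], [0.1, -0.1, -0.5, 0, 0, 0, -1], [0.1, -0.1, -0.5, 0, 0, 0, -1], [0.1, -0.1, -0.5, 0, 0, 0, -1]]]}}

```text
time_s: 38.75
tcp_pos: [0.526, -0.1076, 0.2087]
orientation: [0.742, 0.67, 0.003, 0.003]
force: [0.1, -0.1, -0.1]
finger_gap: 0.0721
grasp_force: 0.0
```

```bash
python3 st.py;  python3 rowchk.py "[110,90,65,35,10,-15,-35,-65,-85,-115]" "[-55,-12]"; python3 - <<'E'
from h import *
d=snap('wrist'); save(d,'p6.png')
E
```

```text
t 38.75 gap 0.0721 tcp [ 0.526  -0.1076  0.2087] base [-74.7 -87. ] F [ 0.1 -0.1 -0.1] Fx base 0.1 -0.1 yaw -5.83
y 110 [(-33.0, -7), (-29.5, 11), (17.5, -12), (21.0, -8)]
y 90 [(-63.5, 19), (18.0, -18)]
y 65 [(-63.0, 19), (18.5, -15)]
y 35 [(-63.0, 15), (18.0, -17)]
y 10 [(-63.5, 15), (-32.5, -11), (-29.5, 11), (18.0, -15)]
y -15 [(-63.0, 17), (18.0, -14)]
y -35 [(-22.0, -24), (0.0, 22), (18.0, -16)]
y -65 [(-22.0, -16), (0.0, 21), (18.0, -15)]
y -85 [(-63.5, 16), (18.5, -14)]
y -115 [(-63.0, 17), (18.0, -15)]
x -55 [(-133.5, -8), (-125.0, 21), (-58.5, -18), (-40.5, 17), (76.5, 6), (109.5, -63)]
x -12 [(-132.0, -8), (-125.0, 22), (-74.5, -10), (-36.5, -9), (-24.5, 27), (26.5, 6), (76.5, 6), (110.0, -70)]
```

View pics/p6.png

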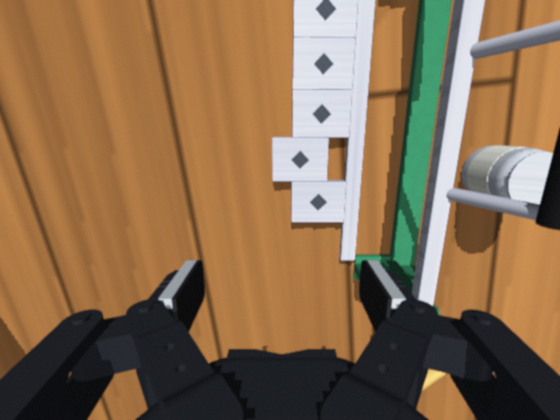

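```bash
python3 - <<'E'
from h import *
plan([(*w(-115,-50),.06,-6,1),(*w(-115,-50),.004,-6,1,3)]+[(*w(x,-50),.004,-6,1) for x in (-100,-90,-80,-74,-69)])
E
```

```text
4 x [0.095, -0.096, 0.362, 0.0, -0.0, 0.001, 1]
3 x [0.095, -0.096, 0.502, 0.0, -0.0, 0.001, 1]
1 x [0.094, -0.058, 0.502, 0.0, -0.0, 0.001, 1]
1 x [0.094, -0.033, 0.502, 0.0, -0.0, 0.001, 1]
1 x [0.094, -0.008, 0.502, 0.0, -0.0, 0.001, 1]
1 x [0.094, 0.007, 0.502, 0.0, -0.0, 0.001, 1]
1 x [0.094, 0.019, 0.502, 0.0, -0.0, 0.001, 1]
rows 12
```

Request:
{"op": "move_arm", "data": {"targets": [[[0.095, -0.096, 0.36, 0, 0, 0, 1], [0.095, -0.096, 0.36, 0, 0, 0, 1], [0.095, -0.096, 0.36, 0, 0, 0, 1], [0.095, -0.096, 0.36, 0, 0, 0, 1], [0.095, -0.096, 0.36, 0, 0, 0, 1], [0.095, -0.096, 0.36, 0, 0, 0, 1], [0.095, -0.096, 0.36, 0, 0, 0, 1], [0.095, -0.096, 0.5, 0, 0, 0, 1], [0.095, -0.096, 0.5, 0, 0, 0, 1], [0.095, -0.096, 0.5, 0, 0, 0, 1]]]}}

```text
time_s: 39.85
tcp_pos: [0.4889, -0.067, 0.0046]
orientation: [0.743, 0.669, -0.001, -0.001]
force: [-0.3, 0.3, -0.1]
finger_gap: -0.0003
grasp_force: 0.0
```

Request:
{"op": "move_arm", "data": {"targets": [[[0, 0.038, 0, 0, 0, 0, 1], [0, 0.063, 0, 0, 0, 0, 1], [0, 0.088, 0, 0, 0, 0, 1], [0, 0.103, 0, 0, 0, 0, 1], [0, 0.115, 0, 0, 0, 0, 1], [0, 0.115, 0, 0, 0, 0, 1], [0, 0.115, 0, 0, 0, 0, 1]]]}}

```text
time_s: 40.55
tcp_pos: [0.5336, -0.0715, 0.0055]
orientation: [0.743, 0.669, -0.001, -0.001]
force: [-7.0, 0.9, 10.0]
finger_gap: 0.0
grasp_force: 6.5
```

```bash
python3 st.py;  python3 rowchk.py "[10,-15,-35,-65,-85]" "[-55,-12]"
```

```text
t 40.55 gap 0.0 tcp [ 0.5336 -0.0715  0.0055] base [-70.8 -50.4] F [-7.   0.9 10. ] Fx base -7.1 0.2 yaw -5.94
y 10 [(-62.5, 23), (-32.0, -24), (-30.0, 23), (17.5, -22)]
y -15 [(-63.0, 25), (17.5, -22)]
y -35 [(-64.0, 23), (-0.5, -11), (1.0, 8), (17.5, -21)]
y -65 [(-50.0, 36), (-40.5, -38), (-26.0, 26), (-0.5, -13), (1.0, 7), (17.5, -20)]
y -85 [(10.5, 26), (17.5, -19)]
x -55 [(-55.0, 14), (25.0, -9), (26.5, 10), (70.5, -63)]
x -12 [(-103.0, 38), (-96.5, -31), (-72.5, 39), (-23.5, 7), (25.0, -8), (26.5, 10), (70.5, -61)]
```

Request:
{"op": "move_arm", "data": {"targets": [[[0, 0.012, 0.008, 0, 0, 0, 1], [0, 0.02, 0.008, 0, 0, 0, 1], [0, 0.02, 0.008, 0, 0, 0, 1], [0, 0.02, 0.008, 0, 0, 0, 1]]]}}

```text
time_s: 41.0
tcp_pos: [0.534, -0.0715, 0.005]
orientation: [0.743, 0.669, -0.005, -0.005]
force: [-25.5, 1.9, 47.4]
finger_gap: -0.0002
grasp_force: 31.4
```

```bash
python3 st.py;  python3 rowchk.py "[10,-15,-35,-65]" "[-55,-12]"
```

```text
t 41.0 gap -0.0002 tcp [ 0.534  -0.0715  0.005 ] base [-70.4 -50.4] F [-25.5   1.9  47.4] Fx base -25.6 -0.8 yaw -5.95
y 10 [(-62.5, 22), (-32.0, -24), (-30.0, 26), (17.5, -23)]
y -15 [(-62.5, 25), (0.5, -6), (17.5, -21)]
y -35 [(-64.0, 21), (-0.5, -11), (1.0, 8), (17.5, -21)]
y -65 [(-49.5, 32), (-40.0, -42), (-24.5, 26), (-0.5, -14), (1.0, 7), (17.5, -20)]
x -55 [(-52.5, 15), (25.0, -9), (26.5, 10), (70.0, -64)]
x -12 [(-102.0, 38), (-95.5, -31), (-72.0, 40), (-23.5, 6), (25.0, -7), (26.5, 9), (70.5, -61)]
```

Request:
{"op": "move_arm", "data": {"targets": [[[0, -0.03, 0, 0, 0, 0, 1], [0, -0.06, 0, 0, 0, 0, 1], [0, -0.06, 0, 0, 0, 0, 1], [0, -0.06, 0, 0, 0, 0, 1]]]}}

```text
time_s: 41.45
tcp_pos: [0.5194, -0.0699, 0.0015]
orientation: [0.743, 0.67, 0.0, 0.0]
force: [0.6, 0.2, 1.3]
finger_gap: -0.0003
grasp_force: 0.0
```

```bash
python3 st.py
```

```text
t 41.45 gap -0.0003 tcp [ 0.5194 -0.0699  0.0015] base [-85.1 -50.2] F [0.6 0.2 1.3] Fx base 0.6 0.3 yaw -5.94
```

Request:
{"op": "move_arm", "data": {"targets": [[[0, 0.02, 0, 0, 0, 0, 1], [0, 0.03, 0, 0, 0, 0, 1], [0, 0.04, 0, 0, 0, 0, 1], [0, 0.05, 0, 0, 0, 0, 1], [0, 0.05, 0, 0, 0, 0, 1], [0, 0.05, 0, 0, 0, 0, 1]]]}}

```text
time_s: 42.05
tcp_pos: [0.5283, -0.0708, 0.0]
orientation: [0.743, 0.669, -0.007, -0.007]
force: [-20.7, 2.3, 21.2]
finger_gap: -0.0001
grasp_force: 15.9
```

```bash
python3 st.py;  python3 rowchk.py "[10,-15,-35,-65,-85]" "[-55,-12]"
```

```text
t 42.05 gap -0.0001 tcp [ 0.5283 -0.0708  0.    ] base [-76.2 -50.2] F [-20.7   2.3  21.2] Fx base -20.9 0.1 yaw -5.95
y 10 [(-63.0, 25), (-32.0, -26), (-30.0, 28), (17.5, -22)]
y -15 [(-63.0, 26), (17.5, -23)]
y -35 [(-63.0, 24), (17.5, -22)]
y -65 [(-77.0, 6), (-26.0, 28), (0.5, -8), (17.5, -20)]
y -85 [(-78.0, 13), (-73.5, -9), (-30.5, 46), (-28.0, -26), (11.5, 23), (17.5, -21)]
x -55 [(-62.0, 39), (25.0, -10), (26.5, 10), (68.5, -65)]
x -12 [(-72.5, 41), (-23.5, 6), (25.0, -9), (26.5, 11), (68.5, -62)]
```

Request:
{"op": "move_arm", "data": {"targets": [[[0, -0.04, 0, 0, 0, 0, 1], [0, -0.04, -0.1, 0, 0, 0, 1], [-0.262, 0.07, -0.1, 0, 0, 0, 1], [-0.262, 0.07, -0.1, 0, 0, 0, 1], [-0.262, 0.07, -0.1, 0, 0, 0, 1], [-0.262, 0.07, -0.1, 0, 0, 0, 1], [-0.262, 0.07, -0.008, 0, 0, 0, 1], [-0.262, 0.07, -0.008, 0, 0, 0, 1], [-0.23, 0.07, -0.008, 0, 0, 0, 1], [-0.21, 0.07, -0.008, 0, 0, 0, 1]]]}}

```text
time_s: 43.1
tcp_pos: [0.5574, -0.1585, 0.005]
orientation: [0.743, 0.67, -0.002, 0.001]
force: [-4.0, -17.4, -0.8]
finger_gap: -0.0003
grasp_force: 8.6
```

Request:
{"op": "move_arm", "data": {"targets": [[[0.01, 0, 0, 0, 0, 0, 1], [0.016, 0, 0, 0, 0, 0, 1], [0.016, 0, 0, 0, 0, 0, 1], [0.016, 0, 0, 0, 0, 0, 1]]]}}

```text
time_s: 43.5
tcp_pos: [0.5574, -0.1585, 0.0057]
orientation: [0.744, 0.668, -0.007, 0.005]
force: [-4.3, -20.4, -2.5]
finger_gap: -0.0001
grasp_force: 10.1
```

```bash
python3 st.py
```

```text
t 43.5 gap -0.0001 tcp [ 0.5574 -0.1585  0.0057] base [ -38.1 -134.4] F [ -4.3 -20.4  -2.5] Fx base -2.1 -20.7 yaw -6.1
```

Request:
{"op": "move_arm", "data": {"targets": [[[-0.04, 0, 0, 0, 0, 0, 1], [-0.04, -0.1, -0.2, 0, 0, 0, 1], [0.2, -0.1, -0.6, 0, 0, 0, -1], [0.2, -0.1, -0.6, 0, 0, 0, -1], [0.2, -0.1, -0.6, 0, 0, 0, -1], [0.2, -0.1, -0.6, 0, 0, 0, -1], [0.2, -0.1, -0.6, 0, 0, 0, -1], [0.2, -0.1, -0.6, 0, 0, 0, -1]]]}}

```text
time_s: 44.3
tcp_pos: [0.529, -0.0663, 0.249]
orientation: [0.742, 0.671, 0.003, 0.003]
force: [0.2, -0.3, 0.2]
finger_gap: 0.0846
grasp_force: 0.0
```

```bash
python3 st.py;  python3 rowchk.py "[110,90,65,35,10,-15,-35,-65,-85,-115]" "[-55,-12]"; python3 - <<'E'
from h import *
# grip: handle up is about base (82,-15), z .190 ; TCP 19 mm beyond
plan([(*w(82,-15),.25,-6,-1),(*w(82,-15),.172,-6,-1,3)])
d=snap('scene')
m=cv2.cvtColor(d['image'],cv2.COLOR_RGB2GRAY)[205:240,255:310]<45
ys,xs=np.nonzero(m); c=np.array([xs.mean()+255,ys.mean()+205]); P=cast(d,[c],.19)[0]; print('handle px',c,P,b(P), 'ends',[b(cast(d,[q],.19)[0]).round(1) for q in ([xs.min()+255,ys[xs.argmin()]+205],[xs.max()+255,ys[xs.argmax()]+205])])
E
```

```text
t 44.3 gap 0.0846 tcp [ 0.529  -0.0663  0.249 ] base [-75.9 -45.7] F [ 0.2 -0.3  0.2] Fx base 0.3 -0.3 yaw -5.75
y 110 [(-63.0, 17), (-33.0, -11), (-29.5, 11), (18.0, -16), (21.0, -9)]
y 90 [(-63.0, 16), (18.0, -17)]
y 65 [(-63.0, 14), (18.0, -14)]
y 35 [(-63.0, 16), (18.5, -13)]
y 10 [(-63.0, 13), (-33.0, -9), (-29.5, 10), (18.0, -15)]
y -15 [(-63.0, 11), (18.5, -13)]
y -35 [(-63.0, 10), (18.5, -12)]
y -65 [(-63.0, 14), (18.5, -14)]
y -85 [(-62.5, 15), (18.5, -13)]
y -115 [(-62.5, 13), (18.0, -11)]
x -55 [(-133.0, -7), (-125.0, 17), (138.5, -14)]
x -12 [(-131.0, -6), (-124.5, 17), (138.5, -13)]
4 x [0.077, 0.398, -0.007, 0.001, -0.0, 0.001, -1]
3 x [0.077, 0.397, 0.188, 0.001, -0.0, 0.001, -1]
rows 7
handle px [283.22222222 224.34920635] [ 0.69456521 -0.05710334  0.19      ] [ 87.75662251 -19.23565405] ends [array([ 79.8, -66.5]), array([87.2, 41.3])]
```

Request:
{"op": "move_arm", "data": {"targets": [[[0.08, 0.4, -0.01, 0, 0, 0.001, -1], [0.08, 0.4, -0.01, 0, 0, 0.001, -1], [0.08, 0.4, -0.01, 0, 0, 0.001, -1], [0.08, 0.4, -0.01, 0, 0, 0.001, -1], [0.08, 0.4, -0.01, 0, 0, 0.001, -1], [0.08, 0.4, -0.01, 0, 0, 0.001, -1], [0.08, 0.4, 0.1, 0, 0, 0.001, -1], [0.08, 0.4, 0.19, 0, 0, 0.001, -1], [0.08, 0.4, 0.19, 0, 0, 0.001, -1]]]}}

```text
time_s: 45.3
tcp_pos: [0.6834, -0.0531, 0.1626]
orientation: [0.744, 0.668, -0.005, -0.005]
force: [-0.9, 0.4, -0.2]
finger_gap: 0.0856
grasp_force: 0.0
```

```bash
python3 st.py
```

```text
t 45.3 gap 0.0856 tcp [ 0.6834 -0.0531  0.1626] base [ 76.2 -16.4] F [-0.9  0.4 -0.2] Fx base -0.9 0.3 yaw -6.16
```

Request:
{"op": "move_arm", "data": {"targets": [[[0, 0, 0, 0, 0, 0, 1], [0, 0, 0, 0, 0, 0, 1], [0, 0, 0, 0, 0, 0, 1], [0, 0, 0, 0, 0, 0, 1], [0, 0, 0, 0, 0, 0, 1], [0, 0, 0, 0, 0, 0, 1], [0, 0, 0, 0, 0, 0, 1], [0, 0, 0, 0, 0, 0, 1]]]}}

```text
time_s: 46.1
tcp_pos: [0.6901, -0.0531, 0.1703]
orientation: [0.744, 0.668, 0.001, 0.001]
force: [-1.9, 0.2, 5.0]
finger_gap: 0.0162
grasp_force: 58.3
```

```bash
python3 st.py
python3 - <<'E'
from h import *
d=snap('side'); s=monitor.get_state(); p=proj(d,[s['tcp_pos']])[0].astype(int); print(p)
save(d,'h1.png',cv2.resize(d['image'][max(p[1]-75,0):p[1]+75,p[0]-90:p[0]+110],None,fx=3.5,fy=3.5))
E
```

```text
t 46.1 gap 0.0162 tcp [ 0.6901 -0.0531  0.1703] base [ 82.9 -15.7] F [-1.9  0.2  5. ] Fx base -1.9 -0.0 yaw -6.11
[261 187]
```

View pics/h1.png

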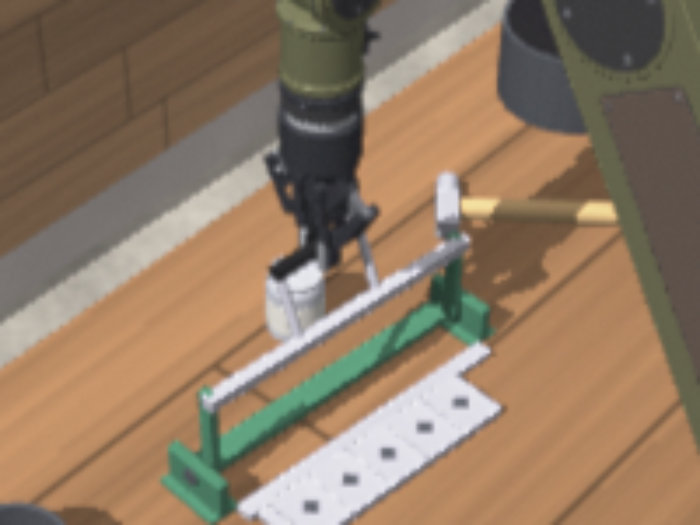

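Request:
{"op": "move_arm", "data": {"targets": [[[0, -0.032, -0.003, 0, 0, 0, 1], [0, -0.063, -0.004, 0, 0, 0, 1], [0, -0.095, -0.002, 0, 0, 0, 1], [0, -0.126, 0.003, 0, 0, 0, 1], [0, -0.157, 0.009, 0, 0, 0, 1], [0, -0.188, 0.019, 0, 0, 0, 1], [0, -0.217, 0.03, 0, 0, 0, 1], [0, -0.246, 0.044, 0, 0, 0, 1], [0, -0.273, 0.06, 0, 0, 0, 1], [0, -0.299, 0.078, 0, 0, 0, 1]]]}}

```text
time_s: 47.15
tcp_pos: [0.5773, -0.0412, 0.1413]
orientation: [0.744, 0.668, 0.005, 0.006]
force: [4.7, -1.8, 7.7]
finger_gap: 0.0158
grasp_force: 67.9
```

```bash
python3 st.py
```

```text
t 47.15 gap 0.0158 tcp [ 0.5773 -0.0412  0.1413] base [-30.5 -15.7] F [ 4.7 -1.8  7.7] Fx base 4.9 -1.3 yaw -6.13
```

Request:
{"op": "move_arm", "data": {"targets": [[[0, -0.025, 0.02, 0, 0, 0, 1], [0, -0.047, 0.042, 0, 0, 0, 1], [0, -0.068, 0.066, 0, 0, 0, 1], [0, -0.088, 0.091, 0, 0, 0, 1], [0, -0.105, 0.118, 0, 0, 0, 1], [0, -0.119, 0.146, 0, 0, 0, 1], [0, -0.132, 0.175, 0, 0, 0, 1], [0, -0.143, 0.205, 0, 0, 0, 1], [0, -0.15, 0.236, 0, 0, 0, 1], [0, -0.156, 0.267, 0, 0, 0, 1]]]}}

```text
time_s: 48.15
tcp_pos: [0.5106, -0.0342, 0.0325]
orientation: [0.744, 0.668, 0.001, 0.002]
force: [-1.1, -2.0, 9.5]
finger_gap: 0.0161
grasp_force: 80.0
```

```bash
python3 st.py
```

```text
t 48.15 gap 0.0161 tcp [ 0.5106 -0.0342  0.0325] base [-97.6 -15.7] F [-1.1 -2.   9.5] Fx base -0.9 -2.1 yaw -6.12
```

Request:
{"op": "move_arm", "data": {"targets": [[[0, 0, 0.01, 0, 0, 0, 1], [0, 0, 0.02, 0, 0, 0, 1], [0, 0, 0.02, 0, 0, 0, 1], [0, 0, 0.02, 0, 0, 0, 1], [0, 0, 0.02, 0, 0, 0, 1], [0, 0, 0.02, 0, 0, 0, 1], [0, 0, 0.02, 0, 0, 0, 1], [0, 0, 0.02, 0, 0, 0, 1], [0, 0, 0.02, 0, 0, 0, 1], [0, 0, 0.02, 0, 0, 0, 1]]]}}

```text
time_s: 49.15
tcp_pos: [0.5092, -0.034, 0.0243]
orientation: [0.744, 0.668, 0.0, 0.001]
force: [-4.4, -0.9, 12.4]
finger_gap: 0.0165
grasp_force: 80.3
```

```bash
python3 st.py
```

```text
t 49.15 gap 0.0165 tcp [ 0.5092 -0.034   0.0243] base [-99.  -15.7] F [-4.4 -0.9 12.4] Fx base -4.3 -1.4 yaw -6.12
```

Request:
{"op": "move_arm", "data": {"targets": [[[0, 0, 0.01, 0, 0, 0, 1], [0, 0, 0.015, 0, 0, 0, 1], [0, 0, 0.015, 0, 0, 0, 1], [0, 0, 0.015, 0, 0, 0, 1], [0, 0, 0.015, 0, 0, 0, 1], [0, 0, 0.015, 0, 0, 0, 1]]]}}

```text
time_s: 49.75
tcp_pos: [0.5089, -0.034, 0.0213]
orientation: [0.744, 0.668, 0.001, 0.001]
force: [-12.5, -0.1, 39.4]
finger_gap: 0.0164
grasp_force: 94.8
```

```bash
python3 st.py
python3 - <<'E'
from h import *
d=snap('side'); s=monitor.get_state(); p=proj(d,[s['tcp_pos']])[0].astype(int); print(p)
save(d,'h2.png',cv2.resize(d['image'][p[1]-80:p[1]+70,p[0]-110:p[0]+90],None,fx=3.5,fy=3.5))
E
```

```text
t 49.75 gap 0.0164 tcp [ 0.5089 -0.034   0.0213] base [-99.3 -15.7] F [-12.5  -0.1  39.4] Fx base -12.4 -1.5 yaw -6.12
[299 248]
```

View pics/h2.png

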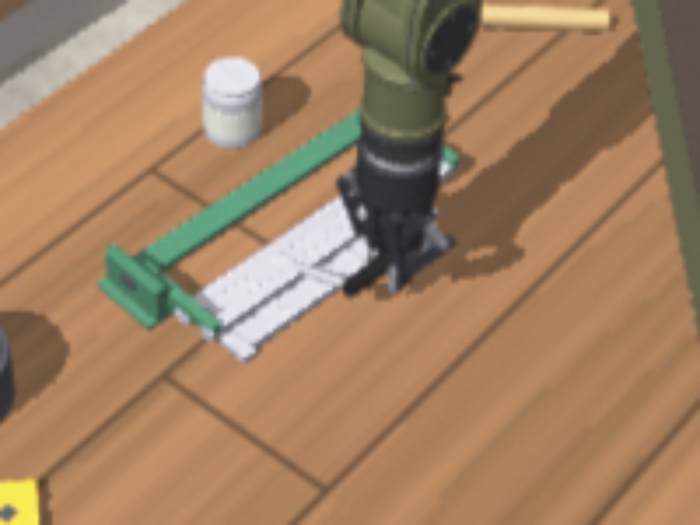

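Request:
{"op": "move_arm", "data": {"targets": [[[0, 0, -0.004, 0, 0, 0, 1], [0, 0, -0.004, 0, 0, 0, 1], [0, 0, -0.004, 0, 0, 0, 1], [0, 0, -0.004, 0, 0, 0, 1], [0, 0, -0.004, 0, 0, 0, 1], [0, 0, -0.004, 0, 0, 0, 1], [0, 0, -0.004, 0, 0, 0, 1], [0, 0, -0.004, 0, 0, 0, 1]]]}}

```text
time_s: 50.6
tcp_pos: [0.5088, -0.034, 0.0215]
orientation: [0.744, 0.668, 0.0, 0.001]
force: [-9.1, -0.1, 27.6]
finger_gap: 0.0158
grasp_force: 92.8
```

```bash
python3 st.py
```

```text
t 50.6 gap 0.0158 tcp [ 0.5088 -0.034   0.0215] base [-99.4 -15.6] F [-9.1 -0.1 27.6] Fx base -9.1 -1.1 yaw -6.12
```

Request:
{"op": "move_arm", "data": {"targets": [[[0.0, 0.005, -0.055, 0, 0, 0, 1], [0, 0.013, -0.093, 0, 0, 0, 1], [0, 0.024, -0.123, 0, 0, 0, 1], [0, 0.037, -0.152, 0, 0, 0, 1], [0, 0.051, -0.18, 0, 0, 0, 1], [0, 0.068, -0.207, 0, 0, 0, 1], [0, 0.088, -0.232, 0, 0, 0, 1], [0, 0.109, -0.256, 0, 0, 0, 1], [0, 0.131, -0.278, 0, 0, 0, 1], [0, 0.156, -0.298, 0, 0, 0, 1]]]}}

```text
time_s: 51.6
tcp_pos: [0.5824, -0.0438, 0.1331]
orientation: [0.744, 0.668, 0.004, 0.008]
force: [36.6, -11.2, -60.1]
finger_gap: 0.016
grasp_force: 82.5
```

```bash
python3 st.py
```

```text
t 51.6 gap 0.016 tcp [ 0.5824 -0.0438  0.1331] base [-25.2 -17.7] F [ 36.6 -11.2 -60.1] Fx base 37.6 -7.3 yaw -6.18
```

Request:
{"op": "move_arm", "data": {"targets": [[[0, 0, 0.024, 0, 0, 0, 1], [0, 0.012, 0.02, 0, 0, 0, 1], [0, 0.026, 0.01, 0, 0, 0, 1], [0, 0.053, -0.006, 0, 0, 0, 1], [0, 0.082, -0.02, 0, 0, 0, 1], [0, 0.111, -0.032, 0, 0, 0, 1], [0, 0.142, -0.041, 0, 0, 0, 1], [0, 0.173, -0.048, 0, 0, 0, 1], [0, 0.204, -0.052, 0, 0, 0, 1], [0, 0.236, -0.054, 0, 0, 0, 1]]]}}

```text
time_s: 52.6
tcp_pos: [0.6665, -0.0516, 0.1614]
orientation: [0.744, 0.668, 0.001, 0.002]
force: [-0.6, 2.5, 8.4]
finger_gap: 0.0166
grasp_force: 82.5
```

```bash
python3 st.py
```

```text
t 52.6 gap 0.0166 tcp [ 0.6665 -0.0516  0.1614] base [ 59.3 -16.7] F [-0.6  2.5  8.4] Fx base -0.8 2.4 yaw -6.15
```

Request:
{"op": "move_arm", "data": {"targets": [[[0, 0.031, 0.001, 0, 0, 0, 1], [0, 0.06, 0.004, 0, 0, 0, 1], [0, 0.064, 0.004, 0, 0, 0, 1], [0, 0.064, 0.004, 0, 0, 0, 1]]]}}

```text
time_s: 53.0
tcp_pos: [0.6904, -0.0536, 0.1611]
orientation: [0.743, 0.669, 0.0, 0.001]
force: [-6.1, -1.2, 15.0]
finger_gap: 0.016
grasp_force: 80.7
```

```bash
python3 st.py
```

```text
t 53.0 gap 0.016 tcp [ 0.6904 -0.0536  0.1611] base [ 83.3 -16.2] F [-6.1 -1.2 15. ] Fx base -5.9 -1.8 yaw -6.0
```

Request:
{"op": "move_arm", "data": {"targets": [[[0, 0, 0, 0, 0, 0, -1], [0, 0, 0, 0, 0, 0, -1], [0, 0, 0, 0, 0, 0, -1], [0, 0, 0, 0, 0, 0, -1], [0, 0, 0, 0, 0, 0, -1], [0, 0, -0.1, 0, 0, 0, -1], [0, 0, -0.2, 0, 0, 0, -1], [0, 0, -0.25, 0, 0, 0, -1], [0, 0, -0.25, 0, 0, 0, -1]]]}}

```text
time_s: 53.9
tcp_pos: [0.6922, -0.0532, 0.2615]
orientation: [0.744, 0.668, 0.003, 0.003]
force: [-0.7, 0.3, 0.3]
finger_gap: 0.0855
grasp_force: 0.0
```

Request:
{"op": "move_arm", "data": {"targets": [[[-0.06, -0.38, -0.1, 0, 0, 0, -1], [-0.06, -0.38, -0.1, 0, 0, 0, -1], [-0.06, -0.38, -0.1, 0, 0, 0, -1], [-0.06, -0.38, -0.1, 0, 0, 0, -1], [-0.06, -0.38, -0.1, 0, 0, 0, -1], [-0.06, -0.38, -0.1, 0, 0, 0, -1], [-0.06, -0.38, -0.1, 0, 0, 0, -1]]]}}

```text
time_s: 54.6
tcp_pos: [0.5378, -0.0607, 0.2962]
orientation: [0.744, 0.668, -0.0, -0.0]
force: [-0.9, 0.6, 0.2]
finger_gap: 0.0853
grasp_force: 0.0
```

```bash
python3 st.py;  python3 rowchk.py "[110,90,65,35,10,-15,-35,-65,-85,-115]" "[-55,-12]"; python3 - <<'E'
from h import *
d=snap('wrist'); a=d['image']; d=snap('scene'); c=cv2.resize(d['image'][170:310,190:390],(400,280))
save(d,'f1.png',np.vstack([cv2.resize(a,(400,300)),c]))
E
```

```text
t 54.6 gap 0.0853 tcp [ 0.5378 -0.0607  0.2962] base [-67.8 -39.2] F [-0.9  0.6  0.2] Fx base -1.0 0.5 yaw -6.11
y 110 [(-63.5, 12), (-33.0, -11), (-29.5, 10), (18.5, -15), (22.5, -8)]
y 90 [(-63.5, 13), (18.5, -16)]
y 65 [(-63.0, 11), (18.5, -15)]
y 35 [(-63.5, 11), (18.5, -13)]
y 10 [(-63.5, 10), (-33.0, -7), (-29.0, 7), (18.5, -13)]
y -15 [(-63.0, 11), (19.0, -13)]
y -35 [(-63.0, 10), (18.5, -14)]
y -65 [(-63.5, 11), (18.5, -12)]
y -85 [(-63.5, 12), (18.0, -12)]
y -115 [(-63.5, 13), (18.0, -12)]
x -55 [(-132.5, -7), (-125.0, 18), (138.5, -9)]
x -12 [(-125.0, 18), (138.5, -9)]
```

View pics/f1.png

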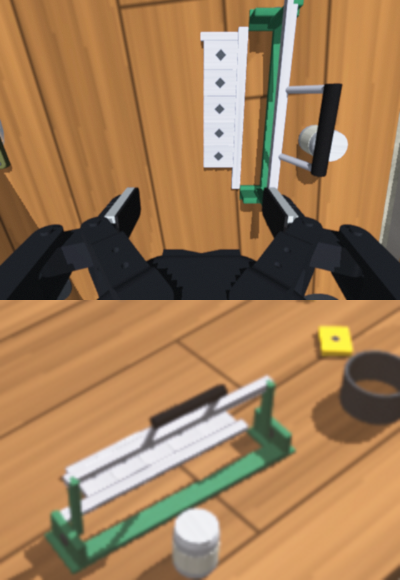

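The final picture shows the five blanks tight and straight along the fence (wrist view, diamonds at column ~220), the press frame upright, and the tin and ring in place. The gripper is clear of everything.

```bash
python3 -c "
from h import *
print(job.hand_in())"
```

```text
the job is handed in; nothing more can be done
None
```

All five blanks are in one tight, straight row against the fence and end stop. The press was pulled to its stop, held about a second and brought back upright, and the job is handed in at about 55 s.

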